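Change over the battery charger on the lab bench

ROBOT

A 6-joint arm with a two-finger parallel gripper is mounted at the origin on the work surface. World frame = base frame: x ahead of the robot, y to its left, z up, the work surface at z = 0. Lengths are in m, angles in degrees, forces in N, time in s.
With the tool pointing down it reaches from about 0.3 to 0.75 m from the base axis. Payload 8.5 kg.
Tool frame: the origin (TCP) lies on the centre line of the jaws, within the pads' length; the fingertips stand 11 mm ahead of it and the grasp point (between the pads) lies 8 mm behind it; x points along the fingers, y is the direction in which the jaws open and shut, and the axes are right-handed (so a half turn about x gives the same grasp; the last joint's range is limited). The gripper opens to 85 mm and grips with 20 to 120 N. Pads are 22 mm wide; open, the fingers measure 114 mm over their backs; the gripper's body (76 mm by 85 mm) begins 54 mm behind the grasp point. The pads swing forward as they close: fully open they stand 13 mm farther back than shut.
Start: joints at [62.836, 21.807, 74.336, -0, 83.858, -12.336], TCP at [0.141, 0.532, 0.242] pointing down, gripper open.
Joint ranges: [-178.18, 178.18], [-50.72, 133.34], [12.68, 142.11], [-81.47, 261.47], [9.98, 163.14], [-165.26, 165.26]. Speed limits (degrees/s): [136.94, 136.94, 180, 180, 180, 180].

INTERFACE

Orientations are given as a 3x3 rotation matrix whose columns are the frame's x, y, z axes.
In Python, from rig import env gives the robot as it stands.
- The arm moves only by the tool carry_out, never from a script. Its argument "motion" is a list that holds one entry, the list of rows, each a list of 7 numbers: the shift along the tool's x, y, z in cm, then the turn, a rotation vector about the tool's x, y, z in rad, then the finger opening in cm, from 0 to 8.54. A call has 1 to 5 rows; each row is the pose to reach, as a shift and turn from the pose commanded when the call began, along the tool's axes at that moment; what a row does not reach only later rows make up. A row lasts 1/12 s, in which the tool goes at most 41.7 mm and 7.16 degrees, less where a joint would pass 70% of its speed; a pose out of reach is approached as far as the arm can. A call with a gripper value outside its range is refused whole. The fingers move at their own pace and stop on an object; "grip_force" is the grip in N (left out, the last holds). Time passes only in rows, so rows that repeat a pose let the fingers close. It gives the time, the measured TCP pose, the force and the opening at its end, in the units of the state.
- env.observe(): the state, without advancing time (a new reading comes with each control period).
- env.get_image(name): name is "scene" or "top" or "wrist"; returns a dict with "image" (400x640x3 uint8, red, green, blue), "fov_y" (degrees; the focal length in pixels is half the picture's height over the tangent of half this angle, whatever the lens; pixels are square), "cx", "cy" (the principal point, pixels), "R" (3x3) and "t" (3): a world point X has camera coordinates R X + t. Camera axes: x right, y down, z forward; pixel columns grow to the right and rows downward; lengths in m; the calibration is good to about 2 mm. A picture is of the moment at which its call begins. There is no depth.
- env.close_job(): hands the job in, once; it reports no verdict.
The state is a dict: "time_s": time; "q": joint angles; "qvel": joint speeds; "joint_efforts": joint torques, N m; "position": TCP position; "tool_rot": TCP orientation; "ft_force": force on the tool from outside, world axes, zero at the start; "wrist_torque": the same for the moment, N m; "grip_width": finger opening in m.
Only numpy, scipy, OpenCV 4.12 (cv2) and the standard library are available. Lean on these libraries where they do the work, as an engineer would, in place of code of your own. Each camera call takes 0.05 s, during which the arm holds its last target. There are 200 camera calls.

TASK

Change over the cell charger: first slide all three charge sliders back to off, the stop nearest the robot, before any cell is touched. Then lift every charged cell out and lay it in the steel tray, and load every flat cell lying on the bench into a bay of its own, plain end pressed back against the bay's spring and then button end tipped down until the cell lies level against the fixed contact. Only when all the cells are in, slide the slider of each loaded bay up to slow charge at the middle line, leaving any empty bay at off and the other things on the bench where they are.

Things in the scene. Friction and masses are not known exactly. Their poses are not given: they have to be found in the camera images.
- seat0 (a point): left (+y) bay of the charger (3, 64 mm apart): middle of a seated cell, 40.5 mm above the bench. +x runs from spring to fixed contact, away from the robot. A seated cell's round part lies on two 38 mm long ribs, its underside 10 mm above the charger's floor, open at both sides. Fixed brass contact at +30.75 mm, its post 30 mm wide, top 49 mm above the bench; 56 mm high housing from +42 mm
- spring0 (a joint): left (+y) bay: travel (m) of its sprung steel contact, a 13 mm disc on the bay's axis at the end near the robot: 0 = free, disc face at -23.75 mm along x from seat0, 7 mm into a seated cell's space; about 0.007 with a cell seated; stop at 0.018. 2 N + 0.5 N per mm. Spring housing at -41 to -59 mm, 40 mm wide, top 50 mm above the bench
- cap0 (a point): left (+y) bay's charge slider: centre of its black cap, 18 mm (along the track) x 24 mm (across) x 23 mm high with a white index line on top, on a deck 22 mm above the bench between bay and robot; x axis along the track away from the robot
- slide0 (a joint): left (+y) bay's slider position in m along its track, in the +x direction of cap0: 0 = off, at the stop nearest the robot; 0.020 = slow charge, at the long white middle lines; 0.040 = fast charge, at the far stop. Stays where it is left, friction 1.5 N
- seat1 (a point): middle bay of the charger (3, 64 mm apart): middle of a seated cell, 40.5 mm above the bench. +x runs from spring to fixed contact, away from the robot. A seated cell's round part lies on two 38 mm long ribs, its underside 10 mm above the charger's floor, open at both sides. Fixed brass contact at +30.75 mm, its post 30 mm wide, top 49 mm above the bench; 56 mm high housing from +42 mm
- spring1 (a joint): middle bay: travel (m) of its sprung steel contact, a 13 mm disc on the bay's axis at the end near the robot: 0 = free, disc face at -23.75 mm along x from seat1, 7 mm into a seated cell's space; about 0.007 with a cell seated; stop at 0.018. 2 N + 0.5 N per mm. Spring housing at -41 to -59 mm, 40 mm wide, top 50 mm above the bench
- cap1 (a point): middle bay's charge slider: centre of its black cap, 18 mm (along the track) x 24 mm (across) x 23 mm high with a white index line on top, on a deck 22 mm above the bench between bay and robot; x axis along the track away from the robot
- slide1 (a joint): middle bay's slider position in m along its track, in the +x direction of cap1: 0 = off, at the stop nearest the robot; 0.020 = slow charge, at the long white middle lines; 0.040 = fast charge, at the far stop. Stays where it is left, friction 1.5 N
- seat2 (a point): right (-y) bay of the charger (3, 64 mm apart): middle of a seated cell, 40.5 mm above the bench. +x runs from spring to fixed contact, away from the robot. A seated cell's round part lies on two 38 mm long ribs, its underside 10 mm above the charger's floor, open at both sides. Fixed brass contact at +30.75 mm, its post 30 mm wide, top 49 mm above the bench; 56 mm high housing from +42 mm
- spring2 (a joint): right (-y) bay: travel (m) of its sprung steel contact, a 13 mm disc on the bay's axis at the end near the robot: 0 = free, disc face at -23.75 mm along x from seat2, 7 mm into a seated cell's space; about 0.007 with a cell seated; stop at 0.018. 2 N + 0.5 N per mm. Spring housing at -41 to -59 mm, 40 mm wide, top 50 mm above the bench
- cap2 (a point): right (-y) bay's charge slider: centre of its black cap, 18 mm (along the track) x 24 mm (across) x 23 mm high with a white index line on top, on a deck 22 mm above the bench between bay and robot; x axis along the track away from the robot
- slide2 (a joint): right (-y) bay's slider position in m along its track, in the +x direction of cap2: 0 = off, at the stop nearest the robot; 0.020 = slow charge, at the long white middle lines; 0.040 = fast charge, at the far stop. Stays where it is left, friction 1.5 N
- full0_mid (a point): charged battery cell that starts seated in a bay of the charger; may be absent; its middle. All cells are alike: round, 33 mm diameter, 61.5 mm long overall, about 160 g, with a hexagonal collar at each end (6 mm long, 33 mm across flats; it does not roll). +x runs along the cell to the tip of its brass button, 11 mm wide, 30.75 mm from here; the other end, at -30.75 mm, is plain
- full1_mid (a point): charged battery cell that starts seated in a bay of the charger; may be absent; its middle. All cells are alike: round, 33 mm diameter, 61.5 mm long overall, about 160 g, with a hexagonal collar at each end (6 mm long, 33 mm across flats; it does not roll). +x runs along the cell to the tip of its brass button, 11 mm wide, 30.75 mm from here; the other end, at -30.75 mm, is plain
- full2_mid (a point): charged battery cell that starts seated in a bay of the charger; may be absent; its middle. All cells are alike: round, 33 mm diameter, 61.5 mm long overall, about 160 g, with a hexagonal collar at each end (6 mm long, 33 mm across flats; it does not roll). +x runs along the cell to the tip of its brass button, 11 mm wide, 30.75 mm from here; the other end, at -30.75 mm, is plain
- flat0_mid (a point): flat (run-down) battery cell that starts lying on the bench to the robot's right; may be absent; its middle. All cells are alike: round, 33 mm diameter, 61.5 mm long overall, about 160 g, with a hexagonal collar at each end (6 mm long, 33 mm across flats; it does not roll). +x runs along the cell to the tip of its brass button, 11 mm wide, 30.75 mm from here; the other end, at -30.75 mm, is plain
- flat1_mid (a point): flat (run-down) battery cell that starts lying on the bench to the robot's right; may be absent; its middle. All cells are alike: round, 33 mm diameter, 61.5 mm long overall, about 160 g, with a hexagonal collar at each end (6 mm long, 33 mm across flats; it does not roll). +x runs along the cell to the tip of its brass button, 11 mm wide, 30.75 mm from here; the other end, at -30.75 mm, is plain
- flat2_mid (a point): flat (run-down) battery cell that starts lying on the bench to the robot's right; may be absent; its middle. All cells are alike: round, 33 mm diameter, 61.5 mm long overall, about 160 g, with a hexagonal collar at each end (6 mm long, 33 mm across flats; it does not roll). +x runs along the cell to the tip of its brass button, 11 mm wide, 30.75 mm from here; the other end, at -30.75 mm, is plain
- flat3_mid (a point): flat (run-down) battery cell that starts lying on the bench to the robot's right; may be absent; its middle. All cells are alike: round, 33 mm diameter, 61.5 mm long overall, about 160 g, with a hexagonal collar at each end (6 mm long, 33 mm across flats; it does not roll). +x runs along the cell to the tip of its brass button, 11 mm wide, 30.75 mm from here; the other end, at -30.75 mm, is plain
- tray_in (a point): open steel tray to the robot's left for the charged cells: centre of its inner floor (3 mm above the bench); tray 200 mm along its x by 140 mm along its y outside, walls 3 mm thick, 28 mm high
- reagent: white reagent bottle, 48 mm wide, 105 mm high, a bystander; origin under its middle
- pot: small clear pot with lid between the charger and the robot, 36 mm wide, 42 mm high, a bystander; origin under its middle
- beaker: clear beaker holding a bottle and a syringe, 58 mm wide, 120 mm high, a bystander; origin under its middle
- slidebox: cardboard box, 75 x 50 x 30 mm, a bystander; origin under its middle
There are look-alikes about, which are no part of the job. What is shaped like the part that bears flat0_mid but black or pink is not meant.

How it is judged (in metres and radians):
On the way, in this order (a step that is already met when the one before it is completed fails the run):
1. all three sliders are at off, the charged cells still in their bays and the flat ones on the bench (value of joint each of slide0, slide1, slide2 below 0.004 m and distance of each of full0_mid, full1_mid, full2_mid from where it was at the start of the episode below 0.015 m and height (world z) of each of flat0_mid, flat1_mid, flat2_mid, flat3_mid below 0.03 m), for 0.2 s.
2. then, the sliders still off, every charged cell lies in the tray and every flat cell is seated in a bay, button end on the fixed contact (x of full0_mid in the frame of tray_in between -0.095 and 0.095 m and y of full0_mid in the frame of tray_in between -0.065 and 0.065 m and z of each of full0_mid, full1_mid, full2_mid in the frame of tray_in below 0.024 m and x of full1_mid in the frame of tray_in between -0.095 and 0.095 m and y of full1_mid in the frame of tray_in between -0.065 and 0.065 m and x of full2_mid in the frame of tray_in between -0.095 and 0.095 m and y of full2_mid in the frame of tray_in between -0.065 and 0.065 m and ((distance between flat0_mid and seat0 below 0.005 m and angle between the x axis of flat0_mid and the x axis of seat0, either way round below 0.1 rad and x of cap0 in the frame of flat0_mid below -0.05 m) or (distance between flat0_mid and seat1 below 0.005 m and angle between the x axis of flat0_mid and the x axis of seat1, either way round below 0.1 rad and x of cap1 in the frame of flat0_mid below -0.05 m) or (distance between flat0_mid and seat2 below 0.005 m and angle between the x axis of flat0_mid and the x axis of seat2, either way round below 0.1 rad and x of cap2 in the frame of flat0_mid below -0.05 m)) and ((distance between flat1_mid and seat0 below 0.005 m and angle between the x axis of flat1_mid and the x axis of seat0, either way round below 0.1 rad and x of cap0 in the frame of flat1_mid below -0.05 m) or (distance between flat1_mid and seat1 below 0.005 m and angle between the x axis of flat1_mid and the x axis of seat1, either way round below 0.1 rad and x of cap1 in the frame of flat1_mid below -0.05 m) or (distance between flat1_mid and seat2 below 0.005 m and angle between the x axis of flat1_mid and the x axis of seat2, either way round below 0.1 rad and x of cap2 in the frame of flat1_mid below -0.05 m)) and ((distance between flat2_mid and seat0 below 0.005 m and angle between the x axis of flat2_mid and the x axis of seat0, either way round below 0.1 rad and x of cap0 in the frame of flat2_mid below -0.05 m) or (distance between flat2_mid and seat1 below 0.005 m and angle between the x axis of flat2_mid and the x axis of seat1, either way round below 0.1 rad and x of cap1 in the frame of flat2_mid below -0.05 m) or (distance between flat2_mid and seat2 below 0.005 m and angle between the x axis of flat2_mid and the x axis of seat2, either way round below 0.1 rad and x of cap2 in the frame of flat2_mid below -0.05 m)) and ((distance between flat3_mid and seat0 below 0.005 m and angle between the x axis of flat3_mid and the x axis of seat0, either way round below 0.1 rad and x of cap0 in the frame of flat3_mid below -0.05 m) or (distance between flat3_mid and seat1 below 0.005 m and angle between the x axis of flat3_mid and the x axis of seat1, either way round below 0.1 rad and x of cap1 in the frame of flat3_mid below -0.05 m) or (distance between flat3_mid and seat2 below 0.005 m and angle between the x axis of flat3_mid and the x axis of seat2, either way round below 0.1 rad and x of cap2 in the frame of flat3_mid below -0.05 m)) and value of joint each of slide0, slide1, slide2 below 0.004 m), for 0.2 s.
3. then the sliders of loaded bays are at the middle line and those of empty bays are off (((value of joint spring0 above 0.004 m and value of joint slide0 between 0.016 and 0.024 m) or (value of joint spring0 below 0.002 m and value of joint slide0 below 0.004 m)) and ((value of joint spring1 above 0.004 m and value of joint slide1 between 0.016 and 0.024 m) or (value of joint spring1 below 0.002 m and value of joint slide1 below 0.004 m)) and ((value of joint spring2 above 0.004 m and value of joint slide2 between 0.016 and 0.024 m) or (value of joint spring2 below 0.002 m and value of joint slide2 below 0.004 m))), for 0.2 s.
At the end, for the whole second after the job is handed in: Charged cells lie in the tray; each flat cell is in a bay, middle within 5 mm of the seat, level within 0.1 rad, button on the fixed contact; loaded bays' sliders are within 4 mm of the middle line, empty bays' within 4 mm of off, set after the cells were in; all at rest (all of step 3 and x of full0_mid in the frame of tray_in between -0.095 and 0.095 m and y of full0_mid in the frame of tray_in between -0.065 and 0.065 m and z of each of full0_mid, full1_mid, full2_mid in the frame of tray_in below 0.024 m and x of full1_mid in the frame of tray_in between -0.095 and 0.095 m and y of full1_mid in the frame of tray_in between -0.065 and 0.065 m and x of full2_mid in the frame of tray_in between -0.095 and 0.095 m and y of full2_mid in the frame of tray_in between -0.065 and 0.065 m and ((distance between flat0_mid and seat0 below 0.005 m and angle between the x axis of flat0_mid and the x axis of seat0, either way round below 0.1 rad and x of cap0 in the frame of flat0_mid below -0.05 m) or (distance between flat0_mid and seat1 below 0.005 m and angle between the x axis of flat0_mid and the x axis of seat1, either way round below 0.1 rad and x of cap1 in the frame of flat0_mid below -0.05 m) or (distance between flat0_mid and seat2 below 0.005 m and angle between the x axis of flat0_mid and the x axis of seat2, either way round below 0.1 rad and x of cap2 in the frame of flat0_mid below -0.05 m)) and ((distance between flat1_mid and seat0 below 0.005 m and angle between the x axis of flat1_mid and the x axis of seat0, either way round below 0.1 rad and x of cap0 in the frame of flat1_mid below -0.05 m) or (distance between flat1_mid and seat1 below 0.005 m and angle between the x axis of flat1_mid and the x axis of seat1, either way round below 0.1 rad and x of cap1 in the frame of flat1_mid below -0.05 m) or (distance between flat1_mid and seat2 below 0.005 m and angle between the x axis of flat1_mid and the x axis of seat2, either way round below 0.1 rad and x of cap2 in the frame of flat1_mid below -0.05 m)) and ((distance between flat2_mid and seat0 below 0.005 m and angle between the x axis of flat2_mid and the x axis of seat0, either way round below 0.1 rad and x of cap0 in the frame of flat2_mid below -0.05 m) or (distance between flat2_mid and seat1 below 0.005 m and angle between the x axis of flat2_mid and the x axis of seat1, either way round below 0.1 rad and x of cap1 in the frame of flat2_mid below -0.05 m) or (distance between flat2_mid and seat2 below 0.005 m and angle between the x axis of flat2_mid and the x axis of seat2, either way round below 0.1 rad and x of cap2 in the frame of flat2_mid below -0.05 m)) and ((distance between flat3_mid and seat0 below 0.005 m and angle between the x axis of flat3_mid and the x axis of seat0, either way round below 0.1 rad and x of cap0 in the frame of flat3_mid below -0.05 m) or (distance between flat3_mid and seat1 below 0.005 m and angle between the x axis of flat3_mid and the x axis of seat1, either way round below 0.1 rad and x of cap1 in the frame of flat3_mid below -0.05 m) or (distance between flat3_mid and seat2 below 0.005 m and angle between the x axis of flat3_mid and the x axis of seat2, either way round below 0.1 rad and x of cap2 in the frame of flat3_mid below -0.05 m)) and linear speed of each of full0, full1, full2, flat0, flat1, flat2, flat3 below 0.02 m/s); the robot touches nothing.
It fails at once if the reagent is moved more than 50 mm (distance of reagent from where it was at the start of the episode above 0.05 m).
It fails at once if the pot is moved more than 50 mm (distance of pot from where it was at the start of the episode above 0.05 m).
It fails at once if the beaker is moved more than 50 mm (distance of beaker from where it was at the start of the episode above 0.05 m).
It fails at once if the slidebox is moved more than 50 mm (distance of slidebox from where it was at the start of the episode above 0.05 m).
Of full0, full1, full2 only 1 to 2 are there at a start; the rules pass over those that are not, and their reading is None.
Of flat0, flat1, flat2, flat3 only 2 to 3 are there at a start; the rules pass over those that are not, and their reading is None.
At some moment in a run one of flat0, flat1, flat2, flat3 may be knocked a few centimetres aside while the robot is not near it.
Once in a run the grip may slacken for a moment while it holds something.
It also fails if it takes over 210 s, if anything falls off the work surface, if the arm or the gripper's body presses on something with over 40 N, if the wrist force passes 120 N, or if a joint passes its speed limit or range.

## Working session

There is one attempt and no reset: what is moved stays moved. The work goes in short steps, Python scripts to look and compute and a tool call to move; the robot and the scene stay as the last step left them, time stands still between calls to the robot, and variables do not carry over. Pictures are saved under pics/ and viewed, on a budget of 14 in all, crops included, one or two more only if the job needs it, and the job is handed in when it is done.

Besides the shell and the picture viewer there is one more tool, called after "Call:" as name(argument=value, ...), one argument or row to a line, values as JSON. carry_out: Moves the arm, as the interface text tells. Its arguments: {"type":"object","properties":{"motion":{"type":"array","items":{"type":"array","items":{"type":"array","items":{"type":"number"}}}},"grip_force":{"type":"number"}},"required":["motion"]}

```bash
ls; mkdir -p pics; cat > h.py <<'E'
import numpy as np, cv2
from rig import env
def snap(n):
    d=env.get_image(n); np.savez('last_%s.npz'%n,**d); return d
def K(d):
    h,w=d['image'].shape[:2]; f=h/2/np.tan(np.radians(float(d['fov_y']))/2)
    return f,float(d['cx']),float(d['cy'])
def proj(d,X):
    X=np.atleast_2d(X); c=X@np.array(d['R']).T+np.array(d['t']); f,cx,cy=K(d)
    return np.c_[f*c[:,0]/c[:,2]+cx, f*c[:,1]/c[:,2]+cy]
def ray(d,uv,z):
    f,cx,cy=K(d); R=np.array(d['R']); o=-R.T@np.array(d['t'])
    uv=np.atleast_2d(uv).astype(float); v=np.c_[(uv[:,0]-cx)/f,(uv[:,1]-cy)/f,np.ones(len(uv))]@R
    return o+v*((z-o[2])/v[:,2])[:,None]
def load(n): return dict(np.load('last_%s.npz'%n))
def save(d,name,box=None,s=1):
    im=d['image']
    if box: x0,y0,x1,y1=box; im=im[y0:y1,x0:x1]
    im=cv2.resize(im,None,fx=s,fy=s,interpolation=cv2.INTER_CUBIC)
    cv2.imwrite('pics/'+name,im[:,:,::-1])
E
python3 - <<'E'
from h import *
print(env.observe())
for n in ('top','scene'):
    d=snap(n); f,cx,cy=K(d); R=d['R'];print(n,f,cx,cy,-R.T@d['t'],R[2]); save(d,n+'0.png',s=1.25)
E
```

```text
pics
{'time_s': 0.0, 'q': array([ 6.28355925e+01,  2.18413262e+01,  7.43857272e+01, -2.02869169e-04,
        8.38578101e+01, -1.23343868e+01]), 'qvel': array([-0.03809554, -0.01695538, -0.07180685, -0.08185254, -0.03496673,
       -0.00844165]), 'joint_efforts': array([-1.54144880e-03, -4.48451257e+01, -2.31279463e+01, -2.58845639e-04,
        4.75619177e-03, -9.93647404e-06]), 'position': array([0.14063231, 0.53142525, 0.24170289]), 'tool_rot': array([[-6.73078031e-04,  2.55951445e-01,  9.66689405e-01],
       [-1.31938276e-03,  9.66688555e-01, -2.55952139e-01],
       [-9.99998903e-01, -1.44770910e-03, -3.12958905e-04]]), 'ft_force': array([-0.68073637,  0.04209302,  0.11666349]), 'wrist_torque': array([-0.08339758, -0.00776645,  0.01263258]), 'grip_width': 0.08535823943144938}
top 403.4901289314723 317.69757310045355 195.50850286523385 [ 0.40628175 -0.05788558  1.20996525] [ 0.1243622   0.00476779 -0.99222543]
scene 472.03607618828477 322.71004203848355 200.7329420880783 [1.44738203 0.21396308 0.89976606] [-0.71456855 -0.21269358 -0.66644822]
```

View pics/top0.png

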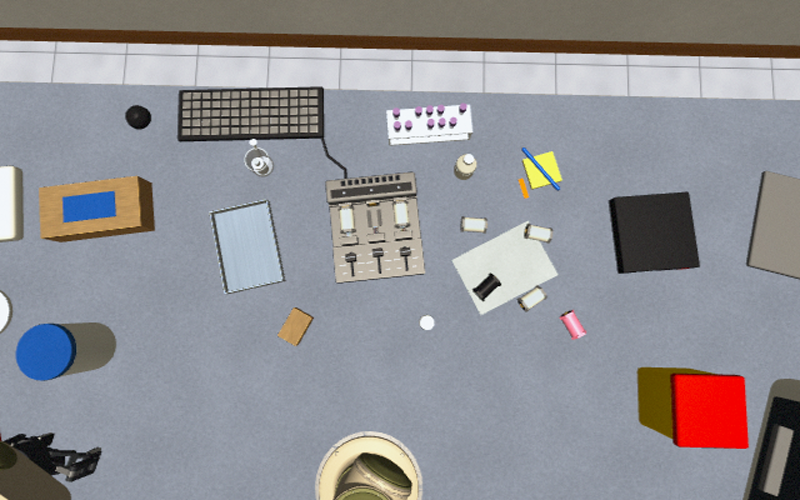

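View pics/scene0.png

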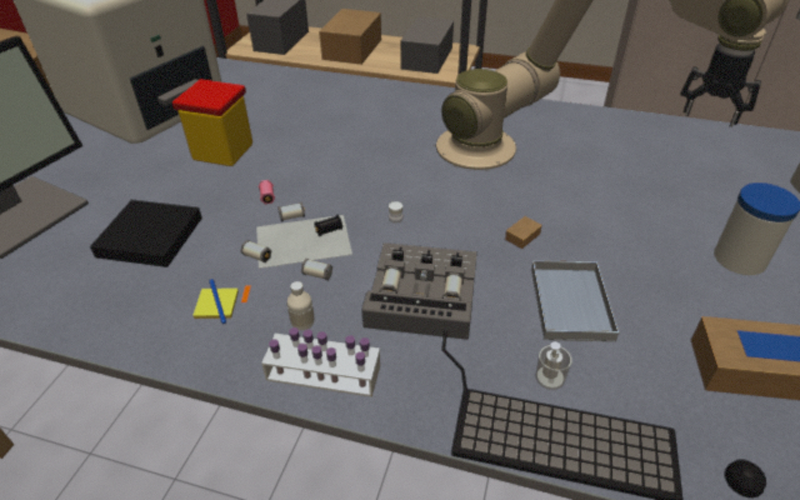

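```bash
python3 - <<'E'
from h import *
d=load('top'); save(d,'c1.png',(255,130,455,270),4)
p=lambda u,v,z:ray(d,[u/1.25,v/1.25],z)[0].round(4)
for n,u,v,z in [('A',474,225,.0165),('B',538,233,.0165),('C',533,298,.0165),('blk',487,287,.0165),('pink',573,324,.0165),('fl',347,217,.045),('fr',401,215,.045),('cap0',351,258,.045),('cap1',378,254,.045),('cap2',405,251,.045),('pot',427,323,.04),('reag',465,165,.1),('box',295,326,.03)]+[('tray',a,b,.028) for a,b in ((211,212),(268,201),(285,282),(229,292))]: print(n,p(u,v,z))
E
```

```text
A [ 0.6073 -0.2351  0.0165]
B [ 0.5918 -0.3881  0.0165]
C [ 0.4369 -0.3749  0.0165]
blk [ 0.4599 -0.2667  0.0165]
pink [ 0.3788 -0.4679  0.0165]
fl [0.614  0.0668 0.045 ]
fr [ 0.6219 -0.0596  0.045 ]
cap0 [0.5178 0.0539 0.045 ]
cap1 [ 0.5287 -0.0085  0.045 ]
cap2 [ 0.5373 -0.071   0.045 ]
pot [ 0.373  -0.1254  0.04  ]
reag [ 0.7302 -0.2015  0.1   ]
box [0.3581 0.179  0.03  ]
tray [0.621  0.3931 0.028 ]
tray [0.6511 0.2588 0.028 ]
tray [0.4591 0.2079 0.028 ]
tray [0.4325 0.3375 0.028 ]
```

View pics/c1.png

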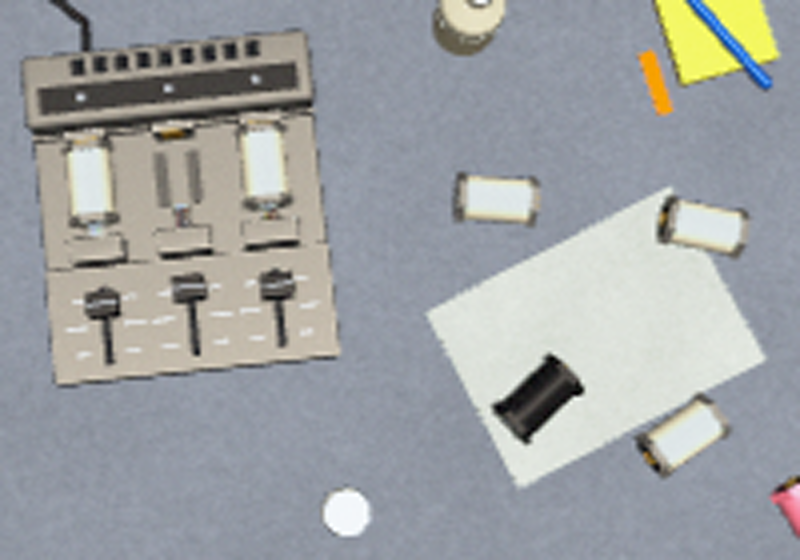

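Call:
carry_out(
  motion=[
    [[-2.5, -10.2, 13.3, 0, 0, 0, 8.5], [-2.5, -10.2, 13.3, 0, 0, 0, 8.5], [-2.5, -10.2, 13.3, 0, 0, 0, 8.5], [-2.5, -10.2, 13.3, 0, 0, 0, 8.5], [-2.5, -10.2, 13.3, 0, 0, 0, 8.5]],
  ],
)

```text
time_s: 0.52
position: [0.2464, 0.3954, 0.2682]
tool_rot: [[0.002, 0.261, 0.965], [-0.001, 0.965, -0.261], [-1.0, -0.0, 0.002]]
ft_force: [-0.3, 0.3, -0.1]
grip_width: 0.0849
```

Call:
carry_out(
  motion=[
    [[-2.5, -10.2, 13.3, 0, 0, 0, 8.5], [-2.5, -10.2, 13.3, 0, 0, 0, 8.5], [-2.5, -10.2, 13.3, 0, 0, 0, 8.5], [-2.5, -10.2, 13.3, 0, 0, 0, 8.5], [-2.5, -10.2, 13.3, 0, 0, 0, 8.5]],
  ],
)

```text
time_s: 0.93
position: [0.3492, 0.2625, 0.2929]
tool_rot: [[0.002, 0.262, 0.965], [-0.001, 0.965, -0.262], [-1.0, -0.0, 0.002]]
ft_force: [-0.6, 1.2, 0.2]
grip_width: 0.0853
```

Call:
carry_out(
  motion=[
    [[-2.5, -10.2, 13.3, 0, 0, 0, 8.5], [-2.5, -10.2, 13.3, 0, 0, 0, 8.5], [-2.5, -10.2, 13.3, 0, 0, 0, 8.5], [-2.5, -10.2, 13.3, 0, 0, 0, 8.5], [-2.5, -10.2, 13.3, 0, 0, 0, 8.5]],
  ],
)

```text
time_s: 1.35
position: [0.4515, 0.1296, 0.3174]
tool_rot: [[0.001, 0.261, 0.965], [-0.001, 0.965, -0.261], [-1.0, -0.001, 0.001]]
ft_force: [0.4, 0.6, -0.5]
grip_width: 0.0852
```

Call:
carry_out(
  motion=[
    [[-2.5, -10.2, 7, 0, 0, 0, 8.5], [-2.5, -10.2, 7, 0, 0, 0, 8.5], [-2.5, -10.2, 7, 0, 0, 0, 8.5], [-2.5, -10.2, 7, 0, 0, 0, 8.5], [-2.5, -10.2, 7, 0, 0, 0, 8.5]],
  ],
)

```text
time_s: 1.77
position: [0.4902, 0.0161, 0.3419]
tool_rot: [[-0.001, 0.259, 0.966], [0.0, 0.966, -0.259], [-1.0, 0.0, -0.001]]
ft_force: [-0.3, 0.7, 0.5]
grip_width: 0.0852
```

Call:
carry_out(
  motion=[
    [[0, 0, 0, -0.345, 0, 0, 8.5], [0, 0, 0, -0.345, 0, 0, 8.5], [0, 0, 0, -0.345, 0, 0, 8.5], [0, 0, 0, -0.345, 0, 0, 8.5], [0, 0, 0, -0.345, 0, 0, 8.5]],
  ],
)

```text
time_s: 2.18
position: [0.4893, 0.0185, 0.3421]
tool_rot: [[-0.001, -0.085, 0.996], [0.0, 0.996, 0.085], [-1.0, 0.0, -0.001]]
ft_force: [0.2, 0.2, 0.4]
grip_width: 0.0851
```

```bash
python3 - <<'E'
from h import *
o=env.observe();print(o['position'],o['q'].round(1),o['time_s'])
d=snap('wrist'); f,cx,cy=K(d); R=d['R'];print(f,cx,cy,-R.T@d['t'],R[2]); save(d,'w1.png',s=1.25)
E
```

```text
[0.48927776 0.01854138 0.34210101] [ -11.7   12.5   71.6    0.    96.  -106.6] 2.1833
360.03540137420714 316.24715251486685 198.28389410523238 [0.41256598 0.01137856 0.47398915] [ 0.30015086  0.02668927 -0.9535183 ]
```

View pics/w1.png

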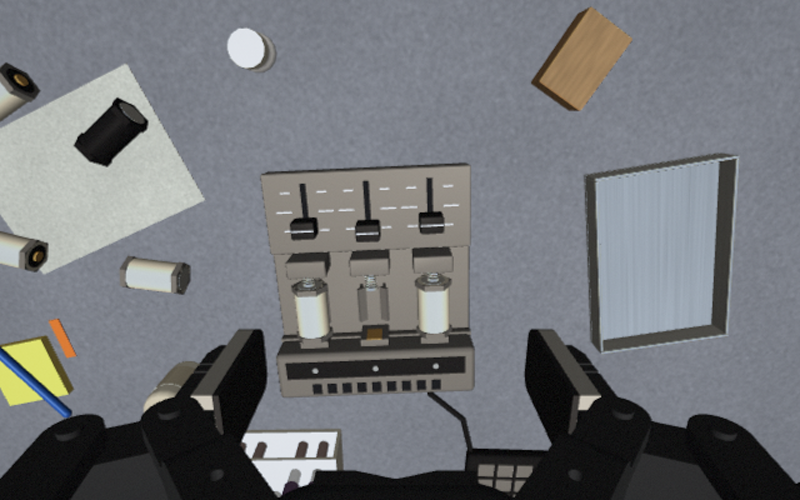

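```bash
python3 - <<'E'
from h import *
d=load('wrist'); save(d,'w1c.png',(205,125,385,270),4)
E
```

```text
(no output)
```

View pics/w1c.png

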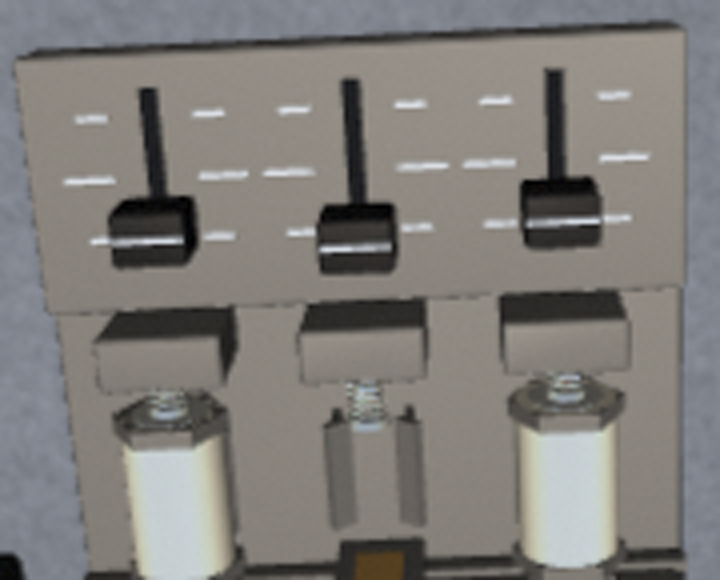

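```bash
cat > fit.py <<'E'
from h import *
d=load('wrist')
px=lambda a:np.array(a,float)/4+[205,125]
mid=[(156,178),(355.5,169),(556.5,159.5)]; off=[(149.5,116),(352,107),(555,97.5)]; far=[(160,238.5),(358.5,229.5),(558.5,220.5)]
M=[];P=[]
for row,x in ((off,-.02),(mid,0),(far,.02)):
    for p,y in zip(row,(-.064,0,.064)): M.append((x,y)); P.append(ray(d,px(p),.022)[0,:2])
M=np.array(M);P=np.array(P)
mc,pc=M.mean(0),P.mean(0); H=(M-mc).T@(P-pc); th=np.arctan2(H[0,1]-H[1,0],H[0,0]+H[1,1])
R2=np.array([[np.cos(th),-np.sin(th)],[np.sin(th),np.cos(th)]])
print('yaw deg',np.degrees(th),'origin',pc,'res mm',((P-pc)-(M-mc)@R2.T).round(4).tolist())
loc=lambda p,z:(ray(d,px(p),z)[:,:2]-pc)@R2
if __name__=='__main__':
    print('caps',loc([(147,240),(358,248),(561,216)],.045).round(4).tolist())
    print('housing top near/far corners z50',loc([(125,310),(305,302),(505,293),(420,298),(625,290),(228,308)],.050).round(4).tolist())
    print('housing far',loc([(96,345),(228,345),(300,335),(425,332),(503,327),(628,323)],.050).round(4).tolist())
    print('cells plain collar top?',loc([(165,405),(565,390)],.0405).round(4).tolist())
    print('charger corners deck',loc([(18,60),(683,30)],.022).round(4).tolist())
E
python3 fit.py
```

```text
yaw deg 7.432133211315045 origin [ 0.5156648  -0.00805316] res mm [[-0.0, -0.0001], [-0.0, 0.0002], [-0.0002, 0.0003], [0.0001, -0.0001], [0.0, -0.0], [-0.0002, 0.0004], [0.0003, -0.001], [0.0001, -0.0003], [-0.0001, 0.0006]]
caps [[0.0143, -0.0641], [0.0199, 0.0008], [0.0125, 0.0638]]
housing top near/far corners z50 [[0.0351, -0.0722], [0.0351, -0.0163], [0.035, 0.0456], [0.0354, 0.0193], [0.0357, 0.0826], [0.0359, -0.0402]]
housing far [[0.0461, -0.0825], [0.048, -0.0413], [0.0458, -0.0186], [0.0466, 0.0203], [0.046, 0.0446], [0.0465, 0.0835]]
cells plain collar top? [[0.0709, -0.0652], [0.0717, 0.0642]]
charger corners deck [[-0.0396, -0.1033], [-0.0394, 0.1046]]
```

Call:
carry_out(
  motion=[
    [[12, 0, 0, -0.0445, 0, 0, 5], [12, 0, 0, -0.0445, 0, 0, 5], [12, 0, 0, -0.0445, 0, 0, 5], [12, 0, 0, -0.0445, 0, 0, 5], [12, 0, 0, -0.0445, 0, 0, 5]],
  ],
  grip_force=25,
)

```text
time_s: 2.65
position: [0.4894, 0.0176, 0.2223]
tool_rot: [[-0.002, -0.129, 0.992], [0.001, 0.992, 0.129], [-1.0, 0.001, -0.002]]
ft_force: [0.4, -0.1, 0.6]
grip_width: 0.0499
```

Call:
carry_out(
  motion=[
    [[12.5, -2.98, 4.27, 0, 0, 0, 5], [12.5, -2.98, 4.27, 0, 0, 0, 5], [12.5, -2.98, 4.27, 0, 0, 0, 5], [12.5, -2.98, 4.27, 0, 0, 0, 5], [12.5, -2.98, 4.27, 0, 0, 0, 5]],
  ],
)

```text
time_s: 3.07
position: [0.5368, -0.0071, 0.0972]
tool_rot: [[-0.001, -0.129, 0.992], [0.0, 0.992, 0.129], [-1.0, 0.0, -0.001]]
ft_force: [-0.4, -0.7, 0.1]
grip_width: 0.0503
```

```bash
python3 - <<'E'
from fit import *
o=env.observe();p=o['position'];print('local',(p[:2]-pc)@R2,p,o['tool_rot'].round(3).tolist())
d=snap('wrist'); save(d,'w2.png')
E
```

```text
yaw deg 7.432133211315045 origin [ 0.5156648  -0.00805316] res mm [[-0.0, -0.0001], [-0.0, 0.0002], [-0.0002, 0.0003], [0.0001, -0.0001], [0.0, -0.0], [-0.0002, 0.0004], [0.0003, -0.001], [0.0001, -0.0003], [-0.0001, 0.0006]]
local [ 0.02111071 -0.00178544] [ 0.53682911 -0.0070929   0.09722345] [[-0.001, -0.129, 0.992], [0.0, 0.992, 0.129], [-1.0, 0.0, -0.001]]
```

View pics/w2.png

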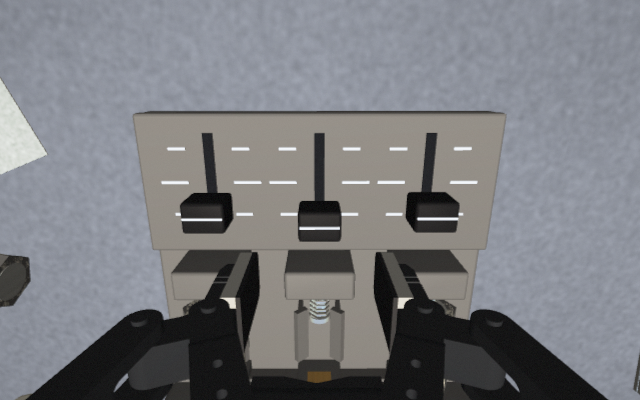

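Call:
carry_out(
  motion=[
    [[3, 0.15, 0, 0, 0, 0, 5], [6, 0.15, 0, 0, 0, 0, 5], [6, 0.15, 0, 0, 0, 0, 5], [6, 0.15, 0, 0, 0, 0, 2], [6, 0.15, 0, 0, 0, 0, 2]],
  ],
)

```text
time_s: 3.53
position: [0.5371, -0.0053, 0.0404]
tool_rot: [[0.004, -0.131, 0.991], [-0.001, 0.991, 0.131], [-1.0, -0.002, 0.004]]
ft_force: [0.2, -0.4, 1.0]
grip_width: 0.0269
```

Call:
carry_out(
  motion=[
    [[0, 0, 0, 0, 0, 0, 2], [0, 0, 0, 0, 0, 0, 2], [0, 0, 0, 0, 0, 0, 2], [0, 0, 0, 0, 0, 0, 2], [0, 0, 0, 0, 0, 0, 2]],
  ],
)

```text
time_s: 3.95
position: [0.5372, -0.0054, 0.0405]
tool_rot: [[0.005, -0.13, 0.991], [-0.001, 0.991, 0.13], [-1.0, -0.002, 0.005]]
ft_force: [-0.6, 0.8, 6.8]
grip_width: 0.0234
```

```bash
python3 - <<'E'
from fit import *
d=load('wrist')
l=lambda p,z:((ray(d,p,z)[:,:2]-pc)@R2).round(4).tolist()
print('midlines',l([(211,182.5),(319,182.5),(428,182.5)],.022)); print('caps',l([(206,219.5),(320,228.5),(437,218.5)],.045))
print('housing near top edge z50',l([(190,272),(320,272),(450,272)],.05),'far',l([(320,298)],.05))
E
```

```text
yaw deg 9.988425857693942 origin [ 0.5080297  -0.02447967] res mm [[0.0046, 0.036], [0.0107, 0.002], [0.0166, -0.0321], [-0.006, 0.0341], [0.0, -0.0], [0.0059, -0.034], [-0.0165, 0.0318], [-0.0106, -0.002], [-0.0047, -0.0358]]
midlines [[0.007, -0.0498], [0.0099, 0.0143], [0.0129, 0.0792]]
caps [[0.0218, -0.0482], [0.03, 0.0138], [0.027, 0.0779]]
housing near top edge z50 [[0.0507, -0.0596], [0.054, 0.0128], [0.0574, 0.0852]] far [[0.0707, 0.0121]]
```

```bash
cat > fit.py <<'E'
from h import *
th=np.radians(7.432); pc=np.array([.51566,-.00805])
R2=np.array([[np.cos(th),-np.sin(th)],[np.sin(th),np.cos(th)]])
def L(P): return (np.atleast_2d(P)[:,:2]-pc)@R2
def W(l): return np.atleast_2d(l)@R2.T+pc
def loc(d,p,z): return L(ray(d,p,z))
E
python3 - <<'E'
from fit import *
d=load('wrist')
l=lambda p,z:loc(d,p,z).round(4).tolist()
print('midlines',l([(211,182.5),(319,182.5),(428,182.5)],.022)); print('caps',l([(206,219.5),(320,228.5),(437,218.5)],.045))
print('housing near top edge z50',l([(190,272),(320,272),(450,272)],.05),'far',l([(320,298)],.05))
E
```

```text
midlines [[-0.0005, -0.0648], [-0.0004, -0.0005], [-0.0003, 0.0644]]
caps [[0.0143, -0.0624], [0.0196, -0.0002], [0.0138, 0.0637]]
housing near top edge z50 [[0.0436, -0.0726], [0.0437, -0.0002], [0.0438, 0.0724]] far [[0.0604, -0.0001]]
```

Call:
carry_out(
  motion=[
    [[-0.25, 0, 0, 0, 0, 0, 2], [-0.25, 0, 0, 0, 0, 0, 2], [-0.25, 0, 0, 0, 0, 0, 2]],
  ],
)

```text
time_s: 4.2
position: [0.5357, -0.0055, 0.0406]
tool_rot: [[0.0, -0.13, 0.991], [-0.001, 0.991, 0.13], [-1.0, -0.001, 0.0]]
ft_force: [-1.1, -2.5, -3.6]
grip_width: 0.0229
```

Call:
carry_out(
  motion=[
    [[0, 0, -1, 0, 0, 0, 2], [0, 0, -2, 0, 0, 0, 2], [0, 0, -3, 0, 0, 0, 2], [0, 0, -3.9, 0, 0, 0, 2], [0, 0, -3.9, 0, 0, 0, 2]],
  ],
)

```text
time_s: 4.62
position: [0.4975, -0.0106, 0.0407]
tool_rot: [[0.004, -0.13, 0.992], [-0.0, 0.992, 0.13], [-1.0, -0.001, 0.004]]
ft_force: [2.0, -1.8, -3.4]
grip_width: 0.0235
```

Call:
carry_out(
  motion=[
    [[0, 0, 0, 0, 0, 0, 2], [0, 0, 0, 0, 0, 0, 5], [0, 0, 0, 0, 0, 0, 5], [0, 0, 0, 0, 0, 0, 5], [0, 0, 0, 0, 0, 0, 5]],
  ],
)

```text
time_s: 5.03
position: [0.4971, -0.0102, 0.0399]
tool_rot: [[0.0, -0.13, 0.991], [0.0, 0.991, 0.13], [-1.0, 0.0, 0.0]]
ft_force: [-0.1, 0.9, 0.5]
grip_width: 0.0499
```

Call:
carry_out(
  motion=[
    [[-3, 0, 0, 0, 0, 0, 5], [-6, 0, 0, 0, 0, 0, 5], [-6, 0, 0, 0, 0, 0, 5], [-6, -3, 3.3, 0, 0, 0, 5], [-6, -6.4, 3.3, 0, 0, 0, 5]],
  ],
)

```text
time_s: 5.45
position: [0.5407, -0.0686, 0.1005]
tool_rot: [[0.003, -0.134, 0.991], [-0.0, 0.991, 0.134], [-1.0, -0.001, 0.003]]
ft_force: [-0.4, -0.2, 0.3]
grip_width: 0.0498
```

```bash
python3 - <<'E'
from fit import *
o=env.observe();p=o['position'];print('local',L(p),p,o['ft_force'])
d=snap('wrist'); save(d,'w3.png')
E
```

```text
local [[ 0.01699654 -0.06323946]] [ 0.54069374 -0.06855969  0.10048559] [-0.42537753 -0.21408074  0.3488914 ]
```

View pics/w3.png

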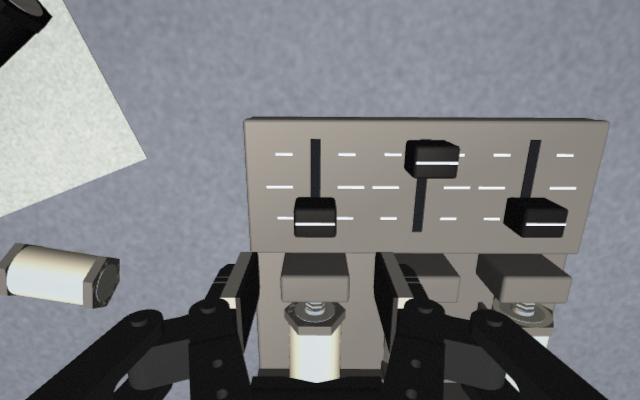

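Call:
carry_out(
  motion=[
    [[3, -0.08, -0.25, 0, 0, 0, 5], [6, -0.08, -0.25, 0, 0, 0, 5], [6, -0.08, -0.25, 0, 0, 0, 5], [6, -0.08, -0.25, 0, 0, 0, 2], [6, -0.08, -0.25, 0, 0, 0, 2]],
  ],
)

```text
time_s: 5.92
position: [0.5364, -0.0707, 0.041]
tool_rot: [[0.001, -0.131, 0.991], [-0.0, 0.991, 0.131], [-1.0, -0.001, 0.001]]
ft_force: [1.0, -0.4, 0.3]
grip_width: 0.0267
```

Call:
carry_out(
  motion=[
    [[0, 0, 0, 0, 0, 0, 2], [0, 0, 0, 0, 0, 0, 2], [0, 0, -1.2, 0, 0, 0, 2], [0, 0, -2.4, 0, 0, 0, 2], [0, 0, -3.35, 0, 0, 0, 2]],
  ],
)

```text
time_s: 6.33
position: [0.5029, -0.0746, 0.0413]
tool_rot: [[0.003, -0.131, 0.991], [-0.0, 0.991, 0.131], [-1.0, -0.001, 0.003]]
ft_force: [1.5, 4.4, 3.7]
grip_width: 0.0232
```

Call:
carry_out(
  motion=[
    [[0, 0, 0, 0, 0, 0, 2], [0, 0, 0, 0, 0, 0, 2], [0, 0, 0, 0, 0, 0, 5], [0, 0, 0, 0, 0, 0, 5], [0, 0, 0, 0, 0, 0, 5]],
  ],
)

```text
time_s: 6.75
position: [0.503, -0.0752, 0.0402]
tool_rot: [[0.001, -0.131, 0.991], [-0.001, 0.991, 0.131], [-1.0, -0.001, 0.001]]
ft_force: [0.1, 0.2, 0.4]
grip_width: 0.05
```

Call:
carry_out(
  motion=[
    [[-3, 0, 0, 0, 0, 0, 5], [-6, 0, 0, 0, 0, 0, 5], [-6, 4, 2, 0, 0, 0, 5], [-6, 8, 3.3, 0, 0, 0, 5], [-6, 12, 3.3, 0, 0, 0, 5]],
  ],
)

```text
time_s: 7.17
position: [0.5219, 0.0474, 0.1005]
tool_rot: [[0.004, -0.128, 0.992], [-0.001, 0.992, 0.128], [-1.0, -0.001, 0.003]]
ft_force: [-0.2, -0.2, -0.5]
grip_width: 0.05
```

```bash
python3 - <<'E'
from fit import *
d=load('wrist'); print(loc(d,[(436,162),(315,223),(537,216)],.045))
o=env.observe();p=o['position'];print('local',L(p),p,o['ft_force'])
E
```

```text
[[-0.02106735 -0.00058176]
 [ 0.01381037 -0.06443135]
 [ 0.00913904  0.05862997]]
local [[0.01337462 0.05417064]] [0.52191532 0.04739555 0.10053125] [-0.23137279 -0.15947019 -0.46360508]
```

Call:
carry_out(
  motion=[
    [[0, 0.9, 0, 0, 0, 0, 5], [3, 0.9, 0, 0, 0, 0, 5], [6, 0.9, 0, 0, 0, 0, 5], [6, 0.9, 0, 0, 0, 0, 5], [6, 0.9, 0, 0, 0, 0, 2]],
  ],
)

```text
time_s: 7.58
position: [0.5183, 0.0554, 0.0394]
tool_rot: [[-0.003, -0.13, 0.991], [0.0, 0.991, 0.13], [-1.0, 0.0, -0.003]]
ft_force: [0.2, -0.3, 0.5]
grip_width: 0.0391
```

Call:
carry_out(
  motion=[
    [[0, 0, 0, 0, 0, 0, 2], [0, 0, 0, 0, 0, 0, 2], [0, 0, 0, 0, 0, 0, 2], [0, 0, -1.2, 0, 0, 0, 2], [0, 0, -2.4, 0, 0, 0, 2]],
  ],
)

```text
time_s: 8.0
position: [0.4955, 0.0534, 0.0414]
tool_rot: [[0.003, -0.13, 0.992], [0.002, 0.992, 0.13], [-1.0, 0.001, 0.004]]
ft_force: [1.5, 8.7, 0.4]
grip_width: 0.0232
```

Call:
carry_out(
  motion=[
    [[0, 0, -0.85, 0, 0, 0, 2], [0, 0, -0.85, 0, 0, 0, 2], [0, 0, -0.85, 0, 0, 0, 5], [0, 0, -0.85, 0, 0, 0, 5], [0, 0, -0.85, 0, 0, 0, 5]],
  ],
)

```text
time_s: 8.42
position: [0.4872, 0.051, 0.0409]
tool_rot: [[0.002, -0.13, 0.991], [-0.001, 0.992, 0.13], [-1.0, -0.001, 0.002]]
ft_force: [0.2, -0.1, -0.4]
grip_width: 0.0501
```

Call:
carry_out(
  motion=[
    [[-4, 0, 0, 0, 0, 0, 5], [-8, 0, 0, 0, 0, 0, 5], [-8, 0, 4, 0, 0, 0, 5], [-8, 0, 7, 0, 0, 0, 5], [-8, 0, 7, 0, 0, 0, 5]],
  ],
)

```text
time_s: 8.83
position: [0.5606, 0.0603, 0.1215]
tool_rot: [[0.007, -0.13, 0.991], [-0.001, 0.991, 0.13], [-1.0, -0.002, 0.007]]
ft_force: [-1.8, -0.4, -0.3]
grip_width: 0.0497
```

```bash
python3 - <<'E'
from fit import *
o=env.observe();p=o['position'];print('local',L(p),p,o['ft_force'])
d=snap('wrist'); save(d,'w4.png')
E
```

```text
local [[0.05342103 0.06194451]] [0.56061976 0.0602841  0.12151832] [-1.76189109 -0.42334121 -0.29797942]
```

View pics/w4.png

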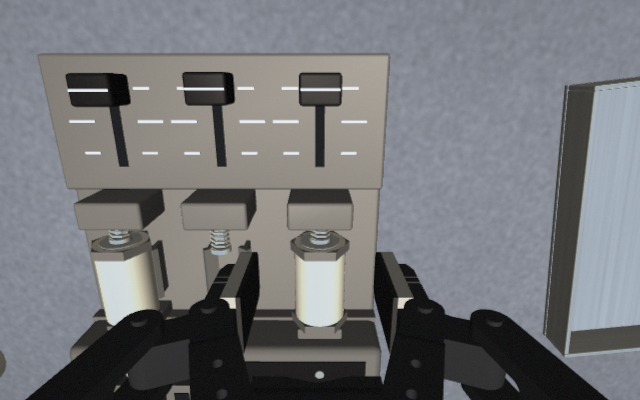

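```bash
python3 - <<'E'
from fit import *
d=load('wrist')
print('caps',loc(d,[(98,90),(208,89),(320,88)],.045).round(4).tolist())
print('white part',loc(d,[(320,254),(320,319)],.057).round(4).tolist())
print('hous',loc(d,[(320,208),(320,229)],.05).round(4).tolist(), 'contact post top far/near',loc(d,[(320,331),(320,338)],.049).round(4).tolist(),'disc',loc(d,[(220,252)],.044))
print('tray',ray(d,[(567,86),(551,356)],.028))
E
```

```text
caps [[-0.0202, -0.0593], [-0.0207, 0.0016], [-0.0213, 0.0635]]
white part [[0.0741, 0.0637], [0.1203, 0.0638]]
hous [[0.0472, 0.0636], [0.0608, 0.0637]] contact post top far/near [[0.1357, 0.064], [0.1414, 0.064]] disc [[ 0.07927754 -0.00026977]]
tray [[0.46641402 0.19810336 0.028     ]
 [0.65797083 0.25349971 0.028     ]]
```

Call:
carry_out(
  motion=[
    [[0, 0.2, 3, 0, 0, 0, 5], [0, 0.2, 5.3, 0, 0, 0, 5], [0, 0.2, 5.3, 0, 0, 0, 5], [3, 0.2, 5.3, 0, 0, 0, 5], [5, 0.2, 5.3, 0, 0, 0, 5]],
  ],
  grip_force=45,
)

```text
time_s: 9.3
position: [0.6072, 0.0692, 0.0688]
tool_rot: [[-0.001, -0.13, 0.991], [-0.0, 0.991, 0.13], [-1.0, -0.0, -0.001]]
ft_force: [0.0, 0.8, -1.3]
grip_width: 0.0499
```

Call:
carry_out(
  motion=[
    [[0, 0, 0, 0, 0, 0, 5], [0, 0, 0, 0, 0, 0, 5]],
  ],
)

```text
time_s: 9.47
position: [0.6071, 0.0692, 0.0696]
tool_rot: [[-0.002, -0.13, 0.991], [0.0, 0.991, 0.13], [-1.0, 0.0, -0.002]]
ft_force: [-1.4, 0.4, 1.0]
grip_width: 0.0501
```

```bash
python3 - <<'E'
from fit import *
o=env.observe();p=o['position'];print('local',L(p),p,o['ft_force'])
E
```

```text
local [[0.10068886 0.06479663]] [0.60712157 0.06922633 0.06960957] [-1.4457693   0.42119998  0.95089883]
```

Call:
carry_out(
  motion=[
    [[2.7, -0.1, 0.2, 0, 0, 0, 5], [2.7, -0.1, 0.2, 0, 0, 0, 5], [2.7, -0.1, 0.2, 0, 0, 0, 2.8], [2.7, -0.1, 0.2, 0, 0, 0, 2.8], [2.7, -0.1, 0.2, 0, 0, 0, 2.8]],
  ],
)

```text
time_s: 9.88
position: [0.6104, 0.0687, 0.0445]
tool_rot: [[0.001, -0.13, 0.991], [-0.0, 0.991, 0.13], [-1.0, -0.0, 0.001]]
ft_force: [-3.0, 0.5, 2.2]
grip_width: 0.0317
```

Call:
carry_out(
  motion=[
    [[0, 0, 0, 0, 0, 0, 2.8], [0, 0, 0, 0, 0, 0, 2.8], [0, 0, -0.2, 0, 0, 0, 2.8], [-1, 0, -0.2, 0, 0, 0, 2.8], [-2, 0, -0.2, 0, 0, 0, 2.8]],
  ],
)

```text
time_s: 10.3
position: [0.6094, 0.0684, 0.0634]
tool_rot: [[0.003, -0.13, 0.991], [0.0, 0.991, 0.13], [-1.0, -0.0, 0.003]]
ft_force: [6.0, 0.3, -4.3]
grip_width: 0.0312
```

Call:
carry_out(
  motion=[
    [[-4, 0, 0, 0, 0, 0, 2.8], [-8, 0, 0, 0, 0, 0, 2.8], [-8, 0, 0, 0, 0, 0, 2.8]],
  ],
)

```text
time_s: 10.55
position: [0.6112, 0.0683, 0.151]
tool_rot: [[0.014, -0.131, 0.991], [-0.001, 0.991, 0.131], [-1.0, -0.003, 0.013]]
ft_force: [1.2, 0.2, -0.8]
grip_width: 0.0314
```

```bash
python3 - <<'E'
from fit import *
o=env.observe();p=o['position'];print('local',L(p),p,o['ft_force'],o['grip_width'])
d=snap('wrist'); save(d,'w5.png')
E
```

```text
local [[0.10460053 0.06334671]] [0.61118793 0.06829455 0.15100642] [ 1.1850807   0.22820764 -0.82539988] 0.03140890055805279
```

View pics/w5.png

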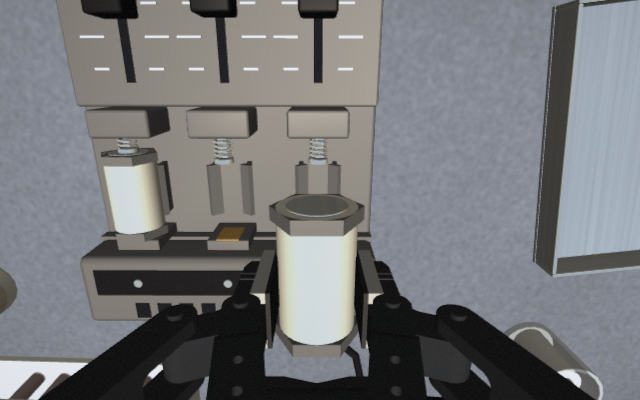

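Call:
carry_out(
  motion=[
    [[0, 4, 0, 0, 0, 0, 2.8], [0, 8, 0, 0, 0, 0, 2.8], [0, 12, 0, 0, 0, 0, 2.8], [0, 16, 0, 0, 0, 0, 2.8], [0, 20, 0, 0, 0, 0, 2.8]],
  ],
)

```text
time_s: 11.02
position: [0.5811, 0.2683, 0.1417]
tool_rot: [[-0.002, -0.13, 0.992], [-0.001, 0.992, 0.13], [-1.0, -0.0, -0.002]]
ft_force: [0.8, -0.7, -1.8]
grip_width: 0.0316
```

Call:
carry_out(
  motion=[
    [[0, 4, 0, 0, 0, 0, 2.8], [3, 4, 0, 0, 0, 0, 2.8], [6, 4, 0, 0, 0, 0, 2.8], [9, 4, 0, 0, 0, 0, 2.8], [9, 4, 0, 0, 0, 0, 2.8]],
  ],
)

```text
time_s: 11.43
position: [0.5733, 0.3054, 0.0459]
tool_rot: [[-0.012, -0.131, 0.991], [-0.004, 0.991, 0.131], [-1.0, -0.002, -0.012]]
ft_force: [-1.5, -0.5, -2.2]
grip_width: 0.0314
```

```bash
python3 - <<'E'
from fit import *
o=env.observe();p=o['position'];print('local',L(p),p,o['ft_force'],o['grip_width'])
d=snap('wrist'); save(d,'w6.png')
E
```

```text
local [[0.09769328 0.30339695]] [0.57328834 0.30543471 0.04585871] [-1.47411217 -0.53927693 -2.22283806] 0.031392567902204474
```

View pics/w6.png

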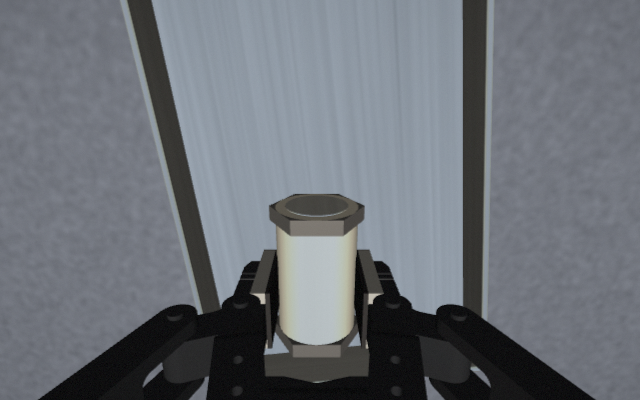

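Call:
carry_out(
  motion=[
    [[1.5, 0, 0, 0, 0, 0, 2.8], [2.7, 0, 0, 0, 0, 0, 2.8], [2.9, 0, 0, 0, 0, 0, 2.8], [2.9, 0, 0, 0, 0, 0, 2.8], [2.9, 0, 0, 0, 0, 0, 2.8]],
  ],
)

```text
time_s: 11.9
position: [0.5773, 0.3064, 0.0248]
tool_rot: [[0.001, -0.13, 0.991], [0.0, 0.991, 0.13], [-1.0, 0.0, 0.001]]
ft_force: [0.7, -0.1, -1.3]
grip_width: 0.0316
```

Call:
carry_out(
  motion=[
    [[0, 0, 0, 0, 0, 0, 5], [0, 0, 0, 0, 0, 0, 5], [0, 0, 0, 0, 0, 0, 5], [0, 0, 0, 0, 0, 0, 5]],
  ],
)

```text
time_s: 12.23
position: [0.5771, 0.3064, 0.0242]
tool_rot: [[0.001, -0.13, 0.991], [0.0, 0.991, 0.13], [-1.0, 0.0, 0.001]]
ft_force: [0.0, 0.1, 0.1]
grip_width: 0.0505
```

Call:
carry_out(
  motion=[
    [[-3, 0, 0, 0, 0, 0, 5], [-7, 0, 0, 0, 0, 0, 5], [-11, 0, 0, 0, 0, 0, 5], [-11, -4, 0, 0, 0, 0, 5], [-11, -8, 0, 0, 0, 0, 5]],
  ],
)

```text
time_s: 12.65
position: [0.588, 0.2279, 0.1368]
tool_rot: [[0.006, -0.134, 0.991], [0.001, 0.991, 0.134], [-1.0, 0.0, 0.006]]
ft_force: [0.2, 0.2, -1.3]
grip_width: 0.05
```

Call:
carry_out(
  motion=[
    [[0, -4, 0, 0, 0, 0, 5], [0, -8, 0, 0, 0, 0, 5], [0, -12, 0, 0, 0, 0, 5], [0, -16, 0, 0, 0, 0, 5], [0, -20, 0, 0, 0, 0, 5]],
  ],
)

```text
time_s: 13.07
position: [0.6134, 0.0269, 0.1342]
tool_rot: [[0.0, -0.13, 0.991], [-0.0, 0.991, 0.13], [-1.0, -0.0, 0.0]]
ft_force: [1.0, 0.3, 0.2]
grip_width: 0.0499
```

Call:
carry_out(
  motion=[
    [[0, -4, 0, 0, 0, 0, 5], [0, -8.7, 0, 0, 0, 0, 5], [0, -8.7, 0, 0, 0, 0, 5], [0, -8.7, 0, 0, 0, 0, 5]],
  ],
)

```text
time_s: 13.4
position: [0.6249, -0.06, 0.1337]
tool_rot: [[0.0, -0.126, 0.992], [-0.0, 0.992, 0.126], [-1.0, -0.0, 0.0]]
ft_force: [0.5, -0.1, 0.0]
grip_width: 0.0499
```

```bash
python3 - <<'E'
from fit import *
o=env.observe();p=o['position'];print('local',L(p),p,o['ft_force'],o['grip_width'])
E
```

```text
local [[ 0.10160255 -0.0656826 ]] [ 0.624905   -0.06003857  0.13374097] [ 0.53559155 -0.10138994  0.02569836] 0.049922820329201416
```

Call:
carry_out(
  motion=[
    [[4, 0.1, 0.1, 0, 0, 0, 5], [8, 0.1, 0.1, 0, 0, 0, 5], [9.1, 0.1, 0.1, 0, 0, 0, 5], [9.1, 0.1, 0.1, 0, 0, 0, 5], [9.1, 0.1, 0.1, 0, 0, 0, 2.8]],
  ],
)

```text
time_s: 13.82
position: [0.6262, -0.0555, 0.0439]
tool_rot: [[0.001, -0.132, 0.991], [-0.0, 0.991, 0.132], [-1.0, -0.0, 0.001]]
ft_force: [-0.2, 0.2, -0.4]
grip_width: 0.0389
```

Call:
carry_out(
  motion=[
    [[0, 0, 0, 0, 0, 0, 2.8], [0, 0, 0, 0, 0, 0, 2.8], [0, 0, 0, 0, 0, 0, 2.8], [0, 0, -0.2, 0, 0, 0, 2.8], [-1, 0, -0.2, 0, 0, 0, 2.8]],
  ],
)

```text
time_s: 14.23
position: [0.625, -0.0567, 0.0543]
tool_rot: [[0.005, -0.13, 0.991], [-0.001, 0.991, 0.13], [-1.0, -0.001, 0.004]]
ft_force: [6.1, 0.4, -5.6]
grip_width: 0.0312
```

Call:
carry_out(
  motion=[
    [[-1, 0, 0, 0, 0, 0, 2.8], [-5, 0, 0, 0, 0, 0, 2.8], [-9, 0, 0, 0, 0, 0, 2.8], [-9, 3, 0, 0, 0, 0, 2.8], [-9, 6.5, 0, 0, 0, 0, 2.8]],
  ],
)

```text
time_s: 14.65
position: [0.617, 0.007, 0.1483]
tool_rot: [[0.01, -0.127, 0.992], [-0.002, 0.992, 0.127], [-1.0, -0.003, 0.009]]
ft_force: [0.4, 1.2, -3.4]
grip_width: 0.0317
```

Call:
carry_out(
  motion=[
    [[0, 4, 0, 0, 0, 0, 2.8], [0, 8, 0, 0, 0, 0, 2.8], [0, 12, 0, 0, 0, 0, 2.8], [0, 16, 0, 0, 0, 0, 2.8], [0, 20, 0, 0, 0, 0, 2.8]],
  ],
)

```text
time_s: 15.07
position: [0.5889, 0.2085, 0.1458]
tool_rot: [[0.004, -0.131, 0.991], [0.001, 0.991, 0.131], [-1.0, 0.0, 0.004]]
ft_force: [0.4, 0.2, -1.1]
grip_width: 0.031
```

Call:
carry_out(
  motion=[
    [[0, 3, -2, 0, 0, 0, 2.8], [0, 6, -4, 0, 0, 0, 2.8], [0, 9, -6, 0, 0, 0, 2.8], [0, 9, -7.9, 0, 0, 0, 2.8], [0, 9, -7.9, 0, 0, 0, 2.8]],
  ],
)

```text
time_s: 15.48
position: [0.4959, 0.287, 0.1454]
tool_rot: [[0.002, -0.134, 0.991], [0.001, 0.991, 0.134], [-1.0, 0.001, 0.002]]
ft_force: [0.9, 0.8, -0.6]
grip_width: 0.0312
```

Call:
carry_out(
  motion=[
    [[3, 0, 0, 0, 0, 0, 2.8], [6, 0, 0, 0, 0, 0, 2.8], [9, 0, 0, 0, 0, 0, 2.8], [9, 0, 0, 0, 0, 0, 2.8], [9, 0, 0, 0, 0, 0, 2.8]],
  ],
)

```text
time_s: 15.9
position: [0.4997, 0.2851, 0.0539]
tool_rot: [[0.0, -0.13, 0.992], [0.0, 0.992, 0.13], [-1.0, 0.0, 0.0]]
ft_force: [1.1, -0.4, -0.8]
grip_width: 0.0311
```

```bash
python3 - <<'E'
from fit import *
o=env.observe();p=o['position'];print('local',L(p),p,o['ft_force'],o['grip_width'])
d=snap('wrist'); save(d,'w7.png')
E
```

```text
local [[0.02203946 0.29271901]] [0.49965127 0.28506069 0.05390174] [ 1.05955601 -0.3985922  -0.83026528] 0.031085897739003266
```

View pics/w7.png

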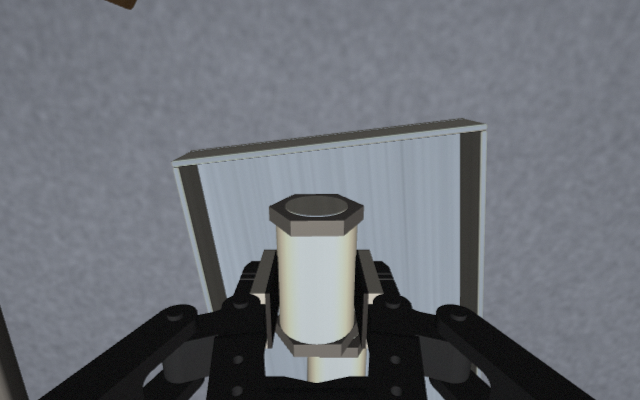

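Call:
carry_out(
  motion=[
    [[1.5, 0, 0, 0, 0, 0, 2.8], [3.1, 0, 0, 0, 0, 0, 2.8], [3.1, 0, 0, 0, 0, 0, 2.8], [3.1, 0, 0, 0, 0, 0, 2.8], [3.1, 0, 0, 0, 0, 0, 5]],
  ],
)

```text
time_s: 16.37
position: [0.5002, 0.2854, 0.024]
tool_rot: [[0.003, -0.13, 0.991], [0.001, 0.991, 0.13], [-1.0, 0.001, 0.004]]
ft_force: [0.2, -0.3, -0.1]
grip_width: 0.0422
```

Call:
carry_out(
  motion=[
    [[0, 0, 0, 0, 0, 0, 5], [0, 0, 0, 0, 0, 0, 5], [-3, 0, 0, 0, 0, 0, 5], [-7, 0, 0, 0, 0, 0, 5], [-11, 0, 0, 0, 0, 0, 5]],
  ],
)

```text
time_s: 16.78
position: [0.4986, 0.2849, 0.1332]
tool_rot: [[-0.002, -0.13, 0.991], [-0.0, 0.991, 0.13], [-1.0, -0.0, -0.002]]
ft_force: [0.6, -0.1, 0.2]
grip_width: 0.0496
```

Call:
carry_out(
  motion=[
    [[-11, -14, -2, 0, 0, 0, 8], [-11, -14, -2, 0, 0, 0, 8], [-11, -14, -2, 0, 0, 0, 8], [-11, -14, -2, 0, 0, 0, 8], [-11, -14, -2, 0, 0, 0, 8]],
  ],
)

```text
time_s: 17.2
position: [0.4983, 0.1405, 0.2462]
tool_rot: [[0.007, -0.128, 0.992], [-0.001, 0.992, 0.128], [-1.0, -0.001, 0.007]]
ft_force: [0.6, -0.5, 0.3]
grip_width: 0.0801
```

Call:
carry_out(
  motion=[
    [[0, -20, -3.5, 0, 0, 0, 8], [0, -20, -3.5, 0, 0, 0, 8], [0, -20, -3.5, 0, 0, 0, 8], [0, -20, -3.5, 0, 0, 0, 8], [0, -20, -3.5, 0, 0, 0, 8]],
  ],
)

```text
time_s: 17.62
position: [0.4883, -0.0612, 0.242]
tool_rot: [[0.0, -0.13, 0.992], [-0.0, 0.992, 0.13], [-1.0, -0.0, 0.0]]
ft_force: [0.6, -0.3, 0.4]
grip_width: 0.0799
```

Call:
carry_out(
  motion=[
    [[0, -18, -4.5, 0, 0, 0, 8], [0, -18, -4.5, 0, 0, 0, 8], [0, -18, -4.5, 0, 0, 0, 8], [0, -18, -4.5, 0, 0, 0, 8], [0, -18, -4.5, 0, 0, 0, 8]],
  ],
)

```text
time_s: 18.03
position: [0.467, -0.2475, 0.2417]
tool_rot: [[-0.0, -0.127, 0.992], [-0.001, 0.992, 0.127], [-1.0, -0.001, -0.0]]
ft_force: [-0.5, 0.3, -0.2]
grip_width: 0.0802
```

```bash
python3 - <<'E'
from fit import *
o=env.observe();p=o['position'];print('local',L(p),p,o['q'].round(1))
d=snap('wrist'); save(d,'w8.png',s=1.25)
E
```

```text
local [[-0.07926621 -0.23111181]] [ 0.46695388 -0.24747329  0.24165361] [ -40.7   19.7   77.8   -0.    82.5 -138.1]
```

View pics/w8.png

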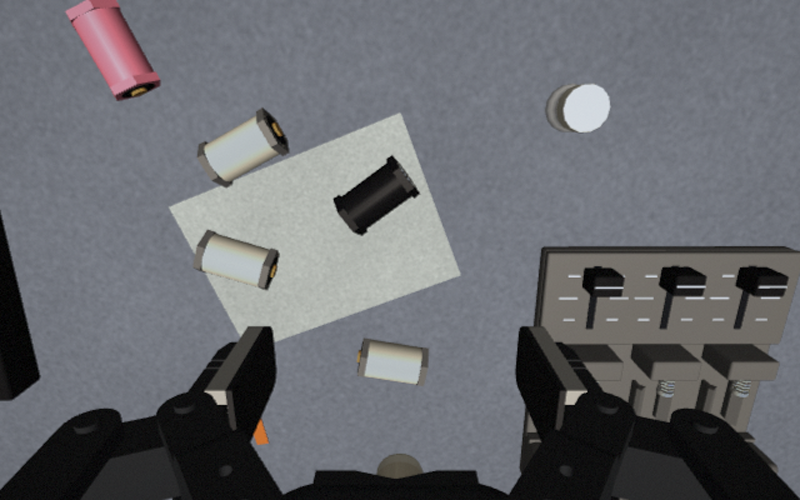

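```bash
cat > cells.py <<'E'
from fit import *
def cell(name,d,c,pl,bu,s=1.25,z=.0165):
    P=ray(d,np.array([c,pl,bu])/s,z); v=P[2]-P[1]
    print(name,'c',P[0].round(4),'mid of ends',((P[1]+P[2])/2).round(4),'len',round(np.hypot(*v[:2]),4),'button yaw',round(np.degrees(np.arctan2(v[1],v[0])),1),'local',L(P[0]).round(4))
E
python3 - <<'E'
from cells import *
d=load('wrist')
cell('A',d,(392,361),(426,366),(360,357)); cell('B',d,(236,260),(200,249),(273,272)); cell('C',d,(243,147),(212,168),(275,130))
E
```

```text
A c [ 0.6094 -0.2328  0.0165] mid of ends [ 0.6098 -0.2317  0.0165] len 0.0604 button yaw -91.5 local [[ 0.0639 -0.235 ]]
B c [ 0.5302 -0.3747  0.0165] mid of ends [ 0.5306 -0.374   0.0165] len 0.0625 button yaw 78.2 local [[-0.033  -0.3654]]
C c [ 0.4361 -0.3712  0.0165] mid of ends [ 0.4378 -0.3711  0.0165] len 0.0595 button yaw 126.4 local [[-0.1259 -0.3498]]
```

Call:
carry_out(
  motion=[
    [[0, -0.3, 14.3, 0.575, 0, 0, 5.5], [0, -0.3, 14.3, 0.575, 0, 0, 5.5], [0, -0.3, 14.3, 0.575, 0, 0, 5.5], [0, -0.3, 14.3, 0.575, 0, 0, 5.5], [0, -0.3, 14.3, 0.575, 0, 0, 5.5]],
  ],
)

```text
time_s: 18.5
position: [0.613, -0.2261, 0.2403]
tool_rot: [[-0.0, 0.433, 0.901], [0.001, 0.901, -0.433], [-1.0, 0.001, -0.001]]
ft_force: [0.6, 0.7, -0.3]
grip_width: 0.0552
```

Call:
carry_out(
  motion=[
    [[7, 0, 0, 0.575, 0, 0, 5.5], [7, 0, 0, 0.575, 0, 0, 5.5], [7, 0, 0, 0.575, 0, 0, 5.5], [7, 0, 0, 0.575, 0, 0, 5.5], [7, 0, 0, 0.575, 0, 0, 5.5]],
  ],
)

```text
time_s: 18.92
position: [0.6099, -0.227, 0.1712]
tool_rot: [[-0.001, 0.855, 0.519], [0.001, 0.519, -0.855], [-1.0, -0.0, -0.001]]
ft_force: [-0.4, 0.1, 0.6]
grip_width: 0.0546
```

Call:
carry_out(
  motion=[
    [[7, 0, 0, 0.575, 0, 0, 5.5], [7, 0, 0, 0.575, 0, 0, 5.5], [7, 0, 0, 0.575, 0, 0, 5.5], [7, 0, 0, 0.575, 0, 0, 5.5], [7, 0, 0, 0.575, 0, 0, 5.5]],
  ],
)

```text
time_s: 19.33
position: [0.6099, -0.227, 0.1011]
tool_rot: [[-0.001, 1.0, -0.03], [0.001, -0.03, -1.0], [-1.0, -0.001, -0.001]]
ft_force: [0.9, 0.5, 0.6]
grip_width: 0.0548
```

```bash
cat > st.py <<'E'
from fit import *
import sys
o=env.observe();p=o['position'];Rt=o['tool_rot']
yaw=np.degrees(np.arctan2(Rt[1,2],Rt[0,2]))
print('pos',p.round(4),'local',L(p).round(4),'yaw',yaw.round(2),'f',o['ft_force'].round(1),'w',round(o['grip_width'],4),'q6',o['q'][5].round(1),'t',o['time_s'])
if len(sys.argv)>3:
    t=np.array([float(a) for a in sys.argv[1:4]]); print('shift cm',(Rt.T@(t-p)*100).round(2))
    if len(sys.argv)>4: print('turn x',round(-np.radians((float(sys.argv[4])-yaw+180)%360-180),4))
E
python3 st.py .6096 -.2322 .019 -91.5
```

```text
pos [ 0.6099 -0.227   0.1011] local [[ 0.0651 -0.2293]] yaw -91.69 f [0.9 0.5 0.6] w 0.0548 q6 -29.1 t 19.3333
shift cm [ 8.21 -0.01  0.53]
turn x -0.0034
```

Call:
carry_out(
  motion=[
    [[4, 0, 0.5, 0, 0, 0, 5.5], [7, 0, 0.5, 0, 0, 0, 5.5], [8.1, 0, 0.5, 0, 0, 0, 5.5], [8.1, 0, 0.5, 0, 0, 0, 5.5], [8.1, 0, 0.5, 0, 0, 0, 2.8]],
  ],
)

```text
time_s: 19.75
position: [0.6103, -0.2327, 0.0216]
tool_rot: [[0.0, 1.0, -0.023], [-0.0, -0.023, -1.0], [-1.0, 0.0, 0.0]]
ft_force: [0.1, 0.0, 0.3]
grip_width: 0.0441
```

Call:
carry_out(
  motion=[
    [[0, 0, 0, 0, 0, 0, 2.8], [0, 0, 0, 0, 0, 0, 2.8], [0, 0, 0, 0, 0, 0, 2.8], [0, 0, 0, 0, 0, 0, 2.8]],
  ],
)

```text
time_s: 20.08
position: [0.6108, -0.2332, 0.0231]
tool_rot: [[0.004, 1.0, -0.023], [-0.002, -0.023, -1.0], [-1.0, 0.004, 0.002]]
ft_force: [1.7, 0.5, 7.5]
grip_width: 0.0312
```

Call:
carry_out(
  motion=[
    [[-3, 0, 0, 0, 0, 0, 2.8], [-6, 0, 0, 0, 0, 0, 2.8], [-10, 0, 0, 0, 0, 0, 2.8], [-10, 0, 0, 0, 0, 0, 2.8], [-10, 0, 0, 0, 0, 0, 2.8]],
  ],
)

```text
time_s: 20.5
position: [0.6105, -0.2333, 0.1238]
tool_rot: [[0.005, 1.0, -0.023], [-0.003, -0.023, -1.0], [-1.0, 0.005, 0.003]]
ft_force: [-0.3, 0.8, -2.7]
grip_width: 0.031
```

```bash
python3 st.py .628 -.058 .15 7.43
python3 - <<'E'
from h import *
d=snap('wrist'); im=d['image']; print('col profile at x=318 rows 180-260', im[180:262:3,318].mean(1).round().astype(int))
E
```

```text
pos [ 0.6105 -0.2333  0.1238] local [[ 0.0649 -0.2357]] yaw -91.34 f [-0.3  0.8 -2.7] w 0.031 q6 -29.9 t 20.5
shift cm [ -2.66   1.35 -17.56]
turn x -1.7239
col profile at x=318 rows 180-260 [129 126 127 125 125  40  62  60  62  61  59  60 142  35 127 124 124 125
 124 194 193 195 194 195 195 195 196 193]
```

Call:
carry_out(
  motion=[
    [[-2.6, 1.1, -17.5, -0.575, 0, 0, 2.8], [-2.6, 1.1, -17.5, -0.575, 0, 0, 2.8], [-2.6, 1.1, -17.5, -0.575, 0, 0, 2.8], [-2.6, 1.1, -17.5, -0.575, 0, 0, 2.8], [-2.6, 1.1, -17.5, -0.575, 0, 0, 2.8]],
  ],
)

```text
time_s: 20.97
position: [0.6243, -0.0525, 0.1463]
tool_rot: [[-0.002, 0.846, 0.533], [0.002, 0.533, -0.846], [-1.0, -0.0, -0.003]]
ft_force: [0.9, 0.6, -0.7]
grip_width: 0.0312
```

Call:
carry_out(
  motion=[
    [[0, 0, 0, -0.575, 0, 0, 2.8], [0, 0, 0, -0.575, 0, 0, 2.8], [0, 0, 0, -0.575, 0, 0, 2.8], [0, 0, 0, -0.575, 0, 0, 2.8], [0, 0, 0, -0.575, 0, 0, 2.8]],
  ],
)

```text
time_s: 21.38
position: [0.6241, -0.0579, 0.145]
tool_rot: [[-0.003, 0.424, 0.906], [0.001, 0.906, -0.424], [-1.0, -0.001, -0.003]]
ft_force: [-0.3, -0.1, -0.2]
grip_width: 0.0317
```

Call:
carry_out(
  motion=[
    [[0, 0, 0, -0.574, 0, 0, 2.8], [0, 0, 0, -0.574, 0, 0, 2.8], [0, 0, 0, -0.574, 0, 0, 2.8], [0, 0, 0, -0.574, 0, 0, 2.8], [0, 0, 0, -0.574, 0, 0, 2.8]],
  ],
)

```text
time_s: 21.8
position: [0.6241, -0.0581, 0.145]
tool_rot: [[-0.003, -0.136, 0.991], [0.001, 0.991, 0.136], [-1.0, 0.001, -0.003]]
ft_force: [-0.1, -0.9, -1.3]
grip_width: 0.0311
```

Call:
carry_out(
  motion=[
    [[0, 0, 0, 0, 0, 0, 2.8], [0, 0, 0, 0, 0, 0, 2.8]],
  ],
)

```text
time_s: 21.97
position: [0.6244, -0.058, 0.1456]
tool_rot: [[-0.002, -0.127, 0.992], [0.001, 0.992, 0.127], [-1.0, 0.001, -0.002]]
ft_force: [-0.2, 0.5, -0.9]
grip_width: 0.0313
```

```bash
python3 st.py .6258 -.0583 .100 7.43
```

```text
pos [ 0.6244 -0.058   0.1456] local [[ 0.1013 -0.0636]] yaw 7.29 f [-0.2  0.5 -0.9] w 0.0313 q6 -113.4 t 21.9667
shift cm [ 4.56 -0.05  0.15]
turn x -0.0025
```

Call:
carry_out(
  motion=[
    [[4.5, 0, 0.15, 0, -0.349, 0, 2.8], [4.5, 0, 0.15, 0, -0.349, 0, 2.8], [4.5, 0, 0.15, 0, -0.349, 0, 2.8], [4.5, 0, 0.15, 0, -0.349, 0, 2.8], [4.5, 0, 0.15, 0, -0.349, 0, 2.8]],
  ],
)

```text
time_s: 22.38
position: [0.6246, -0.0579, 0.1006]
tool_rot: [[0.337, -0.126, 0.933], [0.045, 0.992, 0.118], [-0.941, 0.002, 0.34]]
ft_force: [0.1, 0.1, -0.9]
grip_width: 0.0314
```

Call:
carry_out(
  motion=[
    [[0, 0, 0, 0, 0, 0, 2.8], [0, 0, 0, 0, 0, 0, 2.8]],
  ],
)

```text
time_s: 22.55
position: [0.627, -0.0581, 0.1021]
tool_rot: [[0.339, -0.129, 0.932], [0.044, 0.992, 0.121], [-0.94, -0.0, 0.342]]
ft_force: [0.2, 0.1, -2.0]
grip_width: 0.0308
```

```bash
python3 st.py .6258 -.0583 .066
```

```text
pos [ 0.627  -0.0581  0.1021] local [[ 0.1039 -0.064 ]] yaw 7.39 f [ 0.2  0.1 -2. ] w 0.0308 q6 -124.8 t 22.55
shift cm [ 3.35 -0.   -1.34]
```

Descend tilted, then press back against the spring.

Call:
carry_out(
  motion=[
    [[1.1, 0, -0.4, 0, 0, 0, 2.8], [2.2, 0, -0.8, 0, 0, 0, 2.8], [3.3, 0, -1.3, 0, 0, 0, 2.8], [3.3, 0, -1.3, 0, 0, 0, 2.8], [3.3, 0, -1.3, 0, 0, 0, 2.8]],
  ],
)

```text
time_s: 22.97
position: [0.6263, -0.0581, 0.0665]
tool_rot: [[0.34, -0.129, 0.932], [0.044, 0.992, 0.121], [-0.94, -0.0, 0.342]]
ft_force: [2.3, -0.2, -1.8]
grip_width: 0.0313
```

```bash
python3 st.py .6168 -.0594 .066
python3 - <<'E'
from h import *
d=snap('wrist'); save(d,'w9.png')
E
```

```text
pos [ 0.6263 -0.0581  0.0665] local [[ 0.1032 -0.0639]] yaw 7.42 f [ 2.3 -0.2 -1.8] w 0.0313 q6 -126.7 t 22.9667
shift cm [-0.28 -0.01 -0.92]
```

View pics/w9.png

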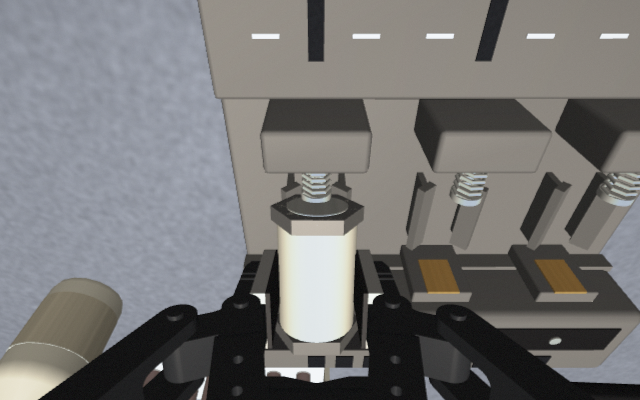

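Call:
carry_out(
  motion=[
    [[-0.1, 0, -0.3, 0, 0, 0, 2.8], [-0.2, 0, -0.6, 0, 0, 0, 2.8], [-0.3, 0, -0.9, 0, 0, 0, 2.8], [-0.3, 0, -0.9, 0, 0, 0, 2.8], [-0.3, 0, -0.9, 0, 0, 0, 2.8]],
  ],
)

```text
time_s: 23.43
position: [0.6169, -0.0596, 0.0674]
tool_rot: [[0.342, -0.129, 0.931], [0.043, 0.992, 0.121], [-0.939, -0.001, 0.345]]
ft_force: [7.3, 1.1, -1.7]
grip_width: 0.0315
```

Call:
carry_out(
  motion=[
    [[0.37, 0, -0.03, 0, 0.07, 0, 2.8], [0.74, 0, -0.06, 0, 0.14, 0, 2.8], [1.11, 0, -0.1, 0, 0.21, 0, 2.8], [1.48, 0, -0.13, 0, 0.28, 0, 2.8], [1.85, 0, -0.16, 0, 0.349, 0, 2.8]],
  ],
)

```text
time_s: 23.85
position: [0.6227, -0.0593, 0.0503]
tool_rot: [[0.003, -0.129, 0.992], [-0.002, 0.992, 0.129], [-1.0, -0.003, 0.003]]
ft_force: [7.2, 1.2, 1.4]
grip_width: 0.0315
```

Call:
carry_out(
  motion=[
    [[0, 0, 0, 0, 0, 0, 2.8], [0, 0, 0, 0, 0, 0, 2.8]],
  ],
)

```text
time_s: 24.02
position: [0.6228, -0.0591, 0.0493]
tool_rot: [[0.005, -0.13, 0.992], [-0.001, 0.992, 0.13], [-1.0, -0.002, 0.005]]
ft_force: [7.4, -0.3, 1.2]
grip_width: 0.031
```

```bash
python3 st.py .622 -.0594 .0475 7.43; python3 - <<'E'
from h import *
d=snap('wrist'); im=d['image']; print('col 318 rows 180-260', im[180:262:3,318].mean(1).round().astype(int))
E
```

```text
pos [ 0.6228 -0.0591  0.0493] local [[ 0.0997 -0.0645]] yaw 7.45 f [ 7.4 -0.3  1.2] w 0.031 q6 -113.7 t 24.0167
shift cm [ 0.18 -0.02 -0.09]
turn x 0.0004
col 318 rows 180-260 [139 138 136 128 120 170  84  80 173 173  74  76 127  94 137 136 134 135
 133 215 215 213 214 214 215 213 214 214]
```

Call:
carry_out(
  motion=[
    [[0.1, 0, 0.15, 0, 0, 0, 2.8], [0.2, 0, 0.32, 0, 0, 0, 2.8], [0.2, 0, 0.32, 0, 0, 0, 2.8], [0.2, 0, 0.32, 0, 0, 0, 2.8]],
  ],
)

```text
time_s: 24.4
position: [0.6252, -0.0587, 0.0475]
tool_rot: [[0.004, -0.129, 0.992], [-0.001, 0.992, 0.129], [-1.0, -0.002, 0.004]]
ft_force: [6.8, 0.7, 0.1]
grip_width: 0.031
```

```bash
python3 st.py
```

```text
pos [ 0.6252 -0.0587  0.0475] local [[ 0.102  -0.0643]] yaw 7.42 f [6.8 0.7 0.1] w 0.031 q6 -113.6 t 24.4
```

Call:
carry_out(
  motion=[
    [[0, 0, 0, 0, 0, 0, 4.5], [0, 0, 0, 0, 0, 0, 4.5], [0, 0, 0, 0, 0, 0, 4.5], [0, 0, 0, 0, 0, 0, 4.5], [-1, 0, 0, 0, 0, 0, 4.5]],
  ],
)

```text
time_s: 24.82
position: [0.6227, -0.0581, 0.0548]
tool_rot: [[-0.004, -0.129, 0.992], [0.001, 0.992, 0.129], [-1.0, 0.002, -0.004]]
ft_force: [0.3, -0.1, 0.1]
grip_width: 0.0451
```

Call:
carry_out(
  motion=[
    [[-4, 0, 0, 0, 0, 0, 4.5], [-8, 0, 0, 0, 0, 0, 4.5], [-12, 0, 0, 0, 0, 0, 4.5], [-12, 0, 0, 0, 0, 0, 4.5]],
  ],
)

```text
time_s: 25.15
position: [0.6265, -0.0589, 0.1855]
tool_rot: [[0.014, -0.13, 0.991], [-0.004, 0.992, 0.13], [-1.0, -0.006, 0.013]]
ft_force: [0.9, -0.2, 0.0]
grip_width: 0.0445
```

```bash
python3 st.py .53 -.373 .20 -101.8; python3 - <<'E'
from fit import *
d=snap('wrist'); save(d,'w10.png'); im=d['image'].mean(2)
# expected: plain face rim top (local .103-.03075), white part
for n,x in (('collar top plain end',.1035-.03075),('contact face',.1035+.03075)): print(n, proj(d,np.r_[W((x,-.064))[0],.057])[0].round(1))
c=int(round(proj(d,np.r_[W((.1035,-.064))[0],.057])[0][0])); print(c,im[100:400:4,c].astype(int))
E
```

```text
pos [ 0.6265 -0.0589  0.1855] local [[ 0.1033 -0.0648]] yaw 7.45 f [ 0.9 -0.2  0. ] w 0.0445 q6 -113.6 t 25.15
shift cm [ -1.45 -29.9  -13.62]
turn x 1.9068
collar top plain end [318.9 149.1]
contact face [318.7 227.4]
319 [164 110  76 175 174 171 167 164 111 177 171 186 117 167 166 225 225 225
 225 225 225 225 225 226 226 225 225 225 226 225 147 147 146 114  52  99
 135 142  40  38 192 190  40  65 138  70  35  37  54 120 152 147 150 155
 154 151 142 150 147 153 111 243 243 243 243 242 242 242 236 180 242  14
  16  18  19]
```

Call:
carry_out(
  motion=[
    [[0, -15, -6.8, 0, 0, 0, 5.5], [0, -15, -6.8, 0, 0, 0, 5.5], [0, -15, -6.8, 0, 0, 0, 5.5], [0, -15, -6.8, 0, 0, 0, 5.5], [0, -15, -6.8, 0, 0, 0, 5.5]],
  ],
)

```text
time_s: 25.62
position: [0.5736, -0.2219, 0.1754]
tool_rot: [[-0.002, -0.123, 0.992], [-0.001, 0.992, 0.123], [-1.0, -0.001, -0.002]]
ft_force: [-0.2, -0.3, -0.5]
grip_width: 0.0549
```

Call:
carry_out(
  motion=[
    [[-3, -15, -6.8, 0, 0, 0, 5.5], [-3, -15, -6.8, 0, 0, 0, 5.5], [-3, -15, -6.8, 0, 0, 0, 5.5], [-3, -15, -6.8, 0, 0, 0, 5.5], [-3, -15, -6.8, 0, 0, 0, 5.5]],
  ],
)

```text
time_s: 26.03
position: [0.5253, -0.3799, 0.2065]
tool_rot: [[-0.0, -0.123, 0.992], [-0.003, 0.992, 0.123], [-1.0, -0.003, -0.0]]
ft_force: [-0.0, 0.6, 0.1]
grip_width: 0.055
```

Call:
carry_out(
  motion=[
    [[0, 0, 0, 0.6, 0, 0, 5.5], [0, 0, 0, 0.6, 0, 0, 5.5], [0, 0, 0, 0.6, 0, 0, 5.5], [0, 0, 0, 0.6, 0, 0, 5.5], [0, 0, 0, 0.6, 0, 0, 5.5]],
  ],
)

```text
time_s: 26.45
position: [0.5276, -0.3731, 0.2054]
tool_rot: [[-0.001, 0.459, 0.888], [0.001, 0.888, -0.459], [-1.0, 0.0, -0.002]]
ft_force: [-0.5, -0.1, 0.0]
grip_width: 0.0552
```

Call:
carry_out(
  motion=[
    [[0, 0, 0, 0.6, 0, 0, 5.5], [0, 0, 0, 0.6, 0, 0, 5.5], [0, 0, 0, 0.6, 0, 0, 5.5], [0, 0, 0, 0.6, 0, 0, 5.5], [0, 0, 0, 0.6, 0, 0, 5.5]],
  ],
)

```text
time_s: 26.87
position: [0.5276, -0.373, 0.2055]
tool_rot: [[-0.001, 0.88, 0.474], [0.001, 0.474, -0.88], [-1.0, -0.001, -0.002]]
ft_force: [0.7, -0.8, 0.3]
grip_width: 0.0549
```

Call:
carry_out(
  motion=[
    [[0, 0, 0, 0.6, 0, 0, 5.5], [0, 0, 0, 0.6, 0, 0, 5.5], [0, 0, 0, 0.6, 0, 0, 5.5], [0, 0, 0, 0.6, 0, 0, 5.5], [0, 0, 0, 0.6, 0, 0, 5.5]],
  ],
)

```text
time_s: 27.28
position: [0.5276, -0.373, 0.2054]
tool_rot: [[-0.001, 0.994, -0.106], [0.001, -0.106, -0.994], [-1.0, -0.001, -0.001]]
ft_force: [0.2, -0.7, -1.1]
grip_width: 0.0549
```

Call:
carry_out(
  motion=[
    [[0, 0, 0, 0.107, 0, 0, 5.5], [0, 0, 0, 0.107, 0, 0, 5.5], [0, 0, 0, 0.107, 0, 0, 5.5]],
  ],
)

```text
time_s: 27.53
position: [0.5277, -0.3731, 0.2057]
tool_rot: [[-0.001, 0.979, -0.202], [0.001, -0.202, -0.979], [-1.0, -0.001, -0.001]]
ft_force: [-0.6, 0.4, 0.8]
grip_width: 0.055
```

```bash
python3 st.py .53 -.3743 .022 -101.8; cat > det.py <<'E'
from cells import *
def det(d,thr=212):
    im=d['image'].astype(int); m=((im.min(2)>150)&(im.max(2)>thr)).astype(np.uint8); m=cv2.morphologyEx(m,cv2.MORPH_OPEN,np.ones((3,3)))
    n,lab,s,c=cv2.connectedComponentsWithStats(m)
    for i in range(1,n):
        if 400<s[i,4]<9000 and s[i,1]<300:
            pts=np.argwhere(lab==i)[:,::-1].astype(float); P=ray(d,pts,.030)[:,:2]; q=P.mean(0)
            (cc,wh,a)=cv2.minAreaRect((P*1000).astype(np.float32)); bx=cv2.boxPoints((cc,wh,a)); e=[bx[1]-bx[0],bx[2]-bx[1]]; v=max(e,key=np.linalg.norm)
            print('px',c[i].round(),'area',s[i,4],'world',q.round(4),'wh mm',np.round(wh,1),'axis yaw mod180',round(np.degrees(np.arctan2(v[1],v[0]))%180,1))
E
python3 - <<'E'
from det import *
d=snap('wrist'); print('pred B C',proj(d,[(.53,-.374,.03),(.437,-.371,.03)]).round()); det(d)
E
```

```text
pos [ 0.5277 -0.3731  0.2057] local [[-0.0352 -0.3636]] yaw -101.65 f [-0.6  0.4  0.8] w 0.055 q6 -34.1 t 27.5333
shift cm [18.37  0.26  0.08]
turn x 0.0026
pred B C [[319. 177.]
 [216. 194.]]
```

```bash
python3 - <<'E'
from h import *
d=load('wrist'); im=d['image']; print(im[177,319],im[194,216]); print(im[177,240:400:5].max(1)); print(im[120:260:5,319].max(1)); print(im[194,150:290:5].max(1)); save(d,'w11.png')
E
```

```text
[186 193 196] [180 190 192]
[127 181 178 180 180 178 176 184 178 184 180 179 177 182 195 198 196 193
 187 145 186 181 177 176 186 184 180 129 131 133 130 132]
[186 187 188 188 151 149 157 198 196 196 196 197 196 195 198 199 197 131
 189 185 145 132 127 123 131 127 132 131]
[128 127 131 123 130 130 133 129 128 131 189 195 193 191 191 191 190 187
 171 137  83 103 179 187 187 176 185 191]
```

View pics/w11.png

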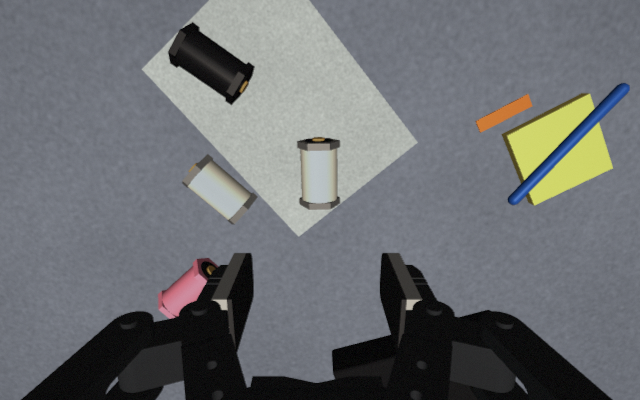

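Call:
carry_out(
  motion=[
    [[4, 0.1, 0.1, 0, 0, 0, 5.5], [8, 0.1, 0.1, 0, 0, 0, 5.5], [12, 0.1, 0.1, 0, 0, 0, 5.5], [16, 0.1, 0.1, 0, 0, 0, 5.5], [18.3, 0.1, 0.1, 0, 0, 0, 5.5]],
  ],
)

```text
time_s: 28.0
position: [0.5272, -0.3731, 0.0187]
tool_rot: [[-0.004, 0.979, -0.202], [0.004, -0.202, -0.979], [-1.0, -0.005, -0.003]]
ft_force: [0.1, 0.5, -0.1]
grip_width: 0.055
```

Call:
carry_out(
  motion=[
    [[0, 0, 0, 0, 0, 0, 5.5], [0, 0, 0, 0, 0, 0, 2.8], [0, 0, 0, 0, 0, 0, 2.8], [0, 0, 0, 0, 0, 0, 2.8], [0, 0, 0, 0, 0, 0, 2.8]],
  ],
)

```text
time_s: 28.42
position: [0.5294, -0.3753, 0.0254]
tool_rot: [[0.003, 0.979, -0.205], [-0.003, -0.205, -0.979], [-1.0, 0.003, 0.002]]
ft_force: [0.1, 1.2, 5.0]
grip_width: 0.0311
```

```bash
python3 st.py
```

```text
pos [ 0.5294 -0.3753  0.0254] local [[-0.0339 -0.3659]] yaw -101.8 f [0.1 1.2 5. ] w 0.0311 q6 -34.0 t 28.4167
```

Call:
carry_out(
  motion=[
    [[0, 0, 0, 0, 0, 0, 2.8], [-3, 0, 0, 0, 0, 0, 2.8], [-7, 0, 0, 0, 0, 0, 2.8], [-11, 0, 0, 0, 0, 0, 2.8], [-13, 0, 0, 0, 0, 0, 2.8]],
  ],
)

```text
time_s: 28.83
position: [0.5295, -0.3753, 0.1591]
tool_rot: [[0.005, 0.979, -0.205], [-0.005, -0.205, -0.979], [-1.0, 0.006, 0.004]]
ft_force: [1.6, -0.3, -1.5]
grip_width: 0.031
```

Call:
carry_out(
  motion=[
    [[0, 0, 0, 0.6, 0, 0, 2.8], [0, 0, 0, 0.6, 0, 0, 2.8], [0, 0, 0, 0.6, 0, 0, 2.8], [0, 0, 0, 0.6, 0, 0, 2.8], [0, 0, 0, 0.6, 0, 0, 2.8]],
  ],
)

```text
time_s: 29.25
position: [0.5285, -0.3745, 0.1538]
tool_rot: [[0.0, 0.688, -0.726], [-0.0, -0.726, -0.688], [-1.0, 0.0, 0.0]]
ft_force: [-0.7, 0.4, -1.8]
grip_width: 0.0309
```

Call:
carry_out(
  motion=[
    [[0, 0, 0, 0.6, 0, 0, 2.8], [0, 0, 0, 0.6, 0, 0, 2.8], [0, 0, 0, 0.6, 0, 0, 2.8], [0, 0, 0, 0.6, 0, 0, 2.8], [0, 0, 0, 0.6, 0, 0, 2.8]],
  ],
)

```text
time_s: 29.67
position: [0.5286, -0.3745, 0.1537]
tool_rot: [[0.0, 0.158, -0.987], [-0.0, -0.987, -0.158], [-1.0, 0.0, -0.0]]
ft_force: [0.5, 0.1, -1.3]
grip_width: 0.0307
```

```bash
python3 st.py .6198 .0055 .15 187.43;  python3 - <<'E'
from h import *
d=snap('wrist'); im=d['image']; print('col 318 rows 150-260', im[150:262:3,318].mean(1).round().astype(int)); print('rows 320-360',im[320:372:3,318].mean(1).round().astype(int))
E
```

```text
pos [ 0.5286 -0.3745  0.1537] local [[-0.0346 -0.365 ]] yaw -170.93 f [ 0.5  0.1 -1.3] w 0.0307 q6 35.2 t 29.6667
shift cm [  0.36 -36.08 -15.  ]
turn x 0.0286
col 318 rows 150-260 [172 171 176 173 166 170 167 183 174 172 175 176 176 157  49  51  61 121
  56   8  34  76 126 123 124 122 122 187 188 187 187 188 187 188 187 187
 187 186]
rows 320-360 [187 186 185 184 185 174 106 106 106 107 119 116 118 118 116 117 114 108]
```

Call:
carry_out(
  motion=[
    [[0, -18, -7.35, 0, 0, 0, 2.8], [0, -18, -7.35, 0, 0, 0, 2.8], [0, -18, -7.35, 0, 0, 0, 2.8], [0, -18, -7.35, 0, 0, 0, 2.8], [0, -18, -7.35, 0, 0, 0, 2.8]],
  ],
)

```text
time_s: 30.13
position: [0.5719, -0.1814, 0.1538]
tool_rot: [[0.0, 0.168, -0.986], [0.001, -0.986, -0.168], [-1.0, -0.001, -0.0]]
ft_force: [0.7, 0.7, -2.0]
grip_width: 0.0308
```

Call:
carry_out(
  motion=[
    [[0, -18, -7.35, 0.0286, 0, 0, 2.8], [0, -18, -7.35, 0.0286, 0, 0, 2.8], [0, -18, -7.35, 0.0286, 0, 0, 2.8], [0, -18, -7.35, 0.0286, 0, 0, 2.8], [0, -18, -7.35, 0.0286, 0, 0, 2.8]],
  ],
)

```text
time_s: 30.55
position: [0.6149, 0.0083, 0.1538]
tool_rot: [[0.001, 0.14, -0.99], [0.001, -0.99, -0.14], [-1.0, -0.0, -0.001]]
ft_force: [0.8, 0.6, -1.5]
grip_width: 0.031
```

Call:
carry_out(
  motion=[
    [[0, 0, 0, 0, 0, 0, 2.8], [0, 0, 0, 0, 0, 0, 2.8]],
  ],
)

```text
time_s: 30.72
position: [0.6148, 0.0061, 0.1535]
tool_rot: [[0.0, 0.14, -0.99], [-0.0, -0.99, -0.14], [-1.0, 0.0, -0.0]]
ft_force: [-0.3, 0.2, -2.1]
grip_width: 0.0307
```

```bash
python3 st.py .6168 .0051 .103 187.43;  python3 - <<'E'
from h import *
d=snap('wrist'); im=d['image']; print('col 318 rows 150-260', im[150:262:3,318].mean(1).round().astype(int)); print('rows 320-360',im[320:372:3,318].mean(1).round().astype(int))
E
```

```text
pos [0.6148 0.0061 0.1535] local [[0.1002 0.0012]] yaw -171.94 f [-0.3  0.2 -2.1] w 0.0307 q6 71.5 t 30.7167
shift cm [ 5.05  0.12 -0.18]
turn x 0.011
col 318 rows 150-260 [165 136 143 142 141 141 142 141 143 141 141 141 141 130  63  62  78 149
  72   6  45  95 154 154 154 151 151 226 225 225 227 227 225 226 226 226
 225 226]
rows 320-360 [225 224 224 224 224 217 133 131 133 122  36 126 153 143 148 141 149 151]
```

Call:
carry_out(
  motion=[
    [[5.05, 0.12, -0.18, 0.011, 0, 0, 2.8], [5.05, 0.12, -0.18, 0.011, 0, 0, 2.8], [5.05, 0.12, -0.18, 0.011, 0, 0, 2.8]],
  ],
)

```text
time_s: 31.02
position: [0.615, 0.0026, 0.0999]
tool_rot: [[-0.007, 0.124, -0.992], [0.001, -0.992, -0.124], [-1.0, -0.002, 0.007]]
ft_force: [-0.2, 0.0, -1.7]
grip_width: 0.0307
```

Call:
carry_out(
  motion=[
    [[0, 0, 0, 0, 0.349, 0, 2.8], [0, 0, 0, 0, 0.349, 0, 2.8], [0, 0, 0, 0, 0.349, 0, 2.8], [0, 0, 0, 0, 0.349, 0, 2.8], [0, 0, 0, 0, 0.349, 0, 2.8]],
  ],
)

```text
time_s: 31.43
position: [0.6166, 0.0028, 0.104]
tool_rot: [[0.338, 0.124, -0.933], [0.042, -0.992, -0.116], [-0.94, 0.0, -0.341]]
ft_force: [0.3, 0.5, -1.7]
grip_width: 0.0308
```

```bash
python3 st.py .6168 .0051 .0685
```

```text
pos [0.6166 0.0028 0.104 ] local [[ 0.1015 -0.0023]] yaw -172.89 f [ 0.3  0.5 -1.7] w 0.0308 q6 62.9 t 31.4333
shift cm [ 3.35 -0.22  1.16]
```

Call:
carry_out(
  motion=[
    [[0.5, -0.22, 0.1, 0, 0, 0, 2.8], [1.5, -0.22, 0.5, 0, 0, 0, 2.8], [2.5, -0.22, 0.9, 0, 0, 0, 2.8], [3.35, -0.22, 1.16, 0, 0, 0, 2.8], [3.35, -0.22, 1.16, 0, 0, 0, 2.8]],
  ],
)

```text
time_s: 31.85
position: [0.6171, 0.0061, 0.0654]
tool_rot: [[0.336, 0.125, -0.934], [0.043, -0.992, -0.117], [-0.941, -0.001, -0.339]]
ft_force: [-0.4, 0.1, -1.6]
grip_width: 0.0309
```

Call:
carry_out(
  motion=[
    [[0, 0, 0, 0, 0, 0, 2.8], [0, 0, 0, 0, 0, 0, 2.8]],
  ],
)

```text
time_s: 32.02
position: [0.6176, 0.0059, 0.0677]
tool_rot: [[0.34, 0.125, -0.932], [0.042, -0.992, -0.117], [-0.94, 0.0, -0.342]]
ft_force: [-0.4, 0.1, -1.5]
grip_width: 0.0309
```

```bash
python3 st.py .6074 .0039 .0685
```

```text
pos [0.6176 0.0059 0.0677] local [[0.1029 0.0007]] yaw -172.84 f [-0.4  0.1 -1.5] w 0.0309 q6 61.7 t 32.0167
shift cm [-0.43  0.07  0.95]
```

Call:
carry_out(
  motion=[
    [[-0.14, 0.05, 0.32, 0, 0, 0, 2.8], [-0.28, 0.05, 0.64, 0, 0, 0, 2.8], [-0.4, 0.05, 0.98, 0, 0, 0, 2.8], [-0.4, 0.05, 0.98, 0, 0, 0, 2.8], [-0.4, 0.05, 0.98, 0, 0, 0, 2.8]],
  ],
)

```text
time_s: 32.43
position: [0.6074, 0.0039, 0.0686]
tool_rot: [[0.342, 0.124, -0.931], [0.042, -0.992, -0.117], [-0.939, 0.001, -0.345]]
ft_force: [5.9, 2.0, -1.0]
grip_width: 0.0313
```

```bash
python3 st.py
```

```text
pos [0.6074 0.0039 0.0686] local [[ 0.0925 -0.    ]] yaw -172.87 f [ 5.9  2.  -1. ] w 0.0313 q6 60.8 t 32.4333
```

Call:
carry_out(
  motion=[
    [[-0.08, 0, 0.23, 0, 0, 0, 2.8], [-0.08, 0, 0.23, 0, 0, 0, 2.8], [-0.08, 0, 0.23, 0, 0, 0, 2.8]],
  ],
)

```text
time_s: 32.68
position: [0.6052, 0.0036, 0.0686]
tool_rot: [[0.343, 0.124, -0.931], [0.042, -0.992, -0.117], [-0.939, 0.001, -0.345]]
ft_force: [6.8, 2.1, -1.8]
grip_width: 0.031
```

Call:
carry_out(
  motion=[
    [[0.38, 0, 0.02, 0, -0.07, 0, 2.8], [0.76, 0, 0.04, 0, -0.14, 0, 2.8], [1.14, 0, 0.06, 0, -0.21, 0, 2.8], [1.52, 0, 0.08, 0, -0.28, 0, 2.8], [1.9, 0, 0.1, 0, -0.349, 0, 2.8]],
  ],
)

```text
time_s: 33.1
position: [0.6117, 0.0042, 0.0512]
tool_rot: [[0.003, 0.124, -0.992], [-0.002, -0.992, -0.124], [-1.0, 0.002, -0.003]]
ft_force: [8.0, 0.5, 0.8]
grip_width: 0.0316
```

Call:
carry_out(
  motion=[
    [[0, 0, 0, 0, 0, 0, 2.8], [0, 0, 0, 0, 0, 0, 2.8]],
  ],
)

```text
time_s: 33.27
position: [0.6119, 0.0042, 0.0502]
tool_rot: [[0.005, 0.125, -0.992], [-0.001, -0.992, -0.125], [-1.0, 0.002, -0.005]]
ft_force: [6.6, -0.3, 0.4]
grip_width: 0.0305
```

```bash
python3 st.py;  python3 - <<'E'
from h import *
d=snap('wrist'); im=d['image']; print('col 318 rows 150-260', im[150:262:3,318].mean(1).round().astype(int)); print('rows 320-360',im[320:372:3,318].mean(1).round().astype(int))
E
```

```text
pos [0.6119 0.0042 0.0502] local [[ 0.097  -0.0003]] yaw -172.84 f [ 6.6 -0.3  0.4] w 0.0305 q6 72.2 t 33.2667
col 318 rows 150-260 [151 152 149 139 126 104  52  52 133 193 187 183 178 174 138 156  97 172
  41  13  73 108 177 175 174 173 172 242 242 242 243 242 242 242 242 242
 242 242]
rows 320-360 [241 241 241 241 241 234 151 150 152 143 113 144 149 151 149 149 149 149]
```

Call:
carry_out(
  motion=[
    [[0.1, 0, -0.12, 0, 0, 0, 2.8], [0.15, 0, -0.25, 0, 0, 0, 2.8], [0.15, 0, -0.25, 0, 0, 0, 2.8], [0.15, 0, -0.25, 0, 0, 0, 2.8]],
  ],
)

```text
time_s: 33.65
position: [0.6132, 0.0044, 0.0494]
tool_rot: [[0.004, 0.124, -0.992], [-0.001, -0.992, -0.124], [-1.0, 0.001, -0.003]]
ft_force: [2.9, -0.1, 5.8]
grip_width: 0.0306
```

Call:
carry_out(
  motion=[
    [[0, 0, 0, 0, 0, 0, 4.5], [0, 0, 0, 0, 0, 0, 4.5], [0, 0, 0, 0, 0, 0, 4.5], [0, 0, 0, 0, 0, 0, 4.5], [-1, 0, 0, 0, 0, 0, 4.5]],
  ],
)

```text
time_s: 34.07
position: [0.611, 0.005, 0.0564]
tool_rot: [[-0.004, 0.124, -0.992], [0.001, -0.992, -0.124], [-1.0, -0.001, 0.004]]
ft_force: [-0.4, 0.6, -0.6]
grip_width: 0.0453
```

Call:
carry_out(
  motion=[
    [[-4, 0, 0, 0, 0, 0, 4.5], [-8, 0, 0, 0, 0, 0, 4.5], [-12, 0, 0, 0, 0, 0, 4.5], [-14, 0, 0, 0, 0, 0, 4.5], [-14, 0, 0, 0, 0, 0, 4.5]],
  ],
)

```text
time_s: 34.48
position: [0.6137, 0.0046, 0.2042]
tool_rot: [[0.01, 0.125, -0.992], [-0.002, -0.992, -0.125], [-1.0, 0.003, -0.01]]
ft_force: [0.3, 0.2, 0.9]
grip_width: 0.0447
```

```bash
python3 st.py .437 -.3712 .20 -53.6; python3 - <<'E'
from fit import *
d=snap('wrist'); save(d,'w12.png'); im=d['image'].mean(2)
for s in (-.064,0):
  for x in (.1035-.03075,.0788,.1035,.1205,.1035+.03075): print(x, proj(d,np.r_[W((x,s))[0],.057])[0].round(1))
  c=proj(d,np.r_[W((.1035,s))[0],.057])[0].round().astype(int); print(c,im[100:300:4,min(c[0],639)].astype(int))
E
```

```text
pos [0.6137 0.0046 0.2042] local [[ 0.0988 -0.0001]] yaw -172.84 f [0.3 0.2 0.9] w 0.0447 q6 72.2 t 34.4833
shift cm [ 0.31 35.09 22.21]
turn x -2.0812
0.07275 [392.9 217. ]
0.0788 [393.3 210.1]
0.1035 [395.1 180.9]
0.1205 [396.4 159.9]
0.13424999999999998 [397.4 142.4]
[395 181] [ 64  64  64  64  88 141 116  38 131 157 149  21 157 155 218 217 218 218
 217 218 218 218 219 217 218 218 218 217 144 142  94  41 139 143 139 135
 116 136 133 135 134  17  16  45  70  72  68  70  70 165]
0.07275 [315.4 217.4]
0.0788 [315.4 210.5]
0.1035 [315.2 181.3]
0.1205 [315.  160.3]
0.13424999999999998 [314.9 142.9]
[315 181] [198 197  78  77  88 141 122  41 121 169 156  43 171 170 222 222 221 222
 222 222 222 221 221 222 221 222 221 221 153 152 151  65 136 150 148 140
 132 129  35  32  34  35  34  33  35  34  35   9  10   8]
```

Call:
carry_out(
  motion=[
    [[0, 11.7, 7.4, 0, 0, 0, 5.5], [0, 11.7, 7.4, 0, 0, 0, 5.5], [0, 11.7, 7.4, 0, 0, 0, 5.5], [0, 11.7, 7.4, 0, 0, 0, 5.5]],
  ],
)

```text
time_s: 34.87
position: [0.5508, -0.124, 0.1967]
tool_rot: [[-0.003, 0.121, -0.993], [0.0, -0.993, -0.121], [-1.0, -0.001, 0.003]]
ft_force: [-0.3, 0.4, -0.4]
grip_width: 0.0549
```

Call:
carry_out(
  motion=[
    [[0, 11.7, 7.4, 0, 0, 0, 5.5], [0, 11.7, 7.4, 0, 0, 0, 5.5], [0, 11.7, 7.4, 0, 0, 0, 5.5], [0, 11.7, 7.4, 0, 0, 0, 5.5]],
  ],
)

```text
time_s: 35.2
position: [0.4921, -0.2494, 0.1968]
tool_rot: [[-0.002, 0.121, -0.993], [0.0, -0.993, -0.121], [-1.0, -0.001, 0.002]]
ft_force: [0.2, -0.5, 0.1]
grip_width: 0.0548
```

Call:
carry_out(
  motion=[
    [[0, 11.7, 7.4, 0, 0, 0, 5.5], [0, 11.7, 7.4, 0, 0, 0, 5.5], [0, 11.7, 7.4, 0, 0, 0, 5.5], [0, 11.7, 7.4, 0, 0, 0, 5.5]],
  ],
)

```text
time_s: 35.53
position: [0.4333, -0.3747, 0.1967]
tool_rot: [[-0.002, 0.121, -0.993], [0.001, -0.993, -0.121], [-1.0, -0.001, 0.002]]
ft_force: [-0.9, -0.6, 0.4]
grip_width: 0.0552
```

Call:
carry_out(
  motion=[
    [[0, 0, 0, -0.6, 0, 0, 5.5], [0, 0, 0, -0.6, 0, 0, 5.5], [0, 0, 0, -0.6, 0, 0, 5.5], [0, 0, 0, -0.6, 0, 0, 5.5], [0, 0, 0, -0.6, 0, 0, 5.5]],
  ],
)

```text
time_s: 35.95
position: [0.4357, -0.3701, 0.1969]
tool_rot: [[-0.001, 0.668, -0.744], [0.002, -0.744, -0.668], [-1.0, -0.002, -0.0]]
ft_force: [-0.2, -0.8, -0.2]
grip_width: 0.055
```

Call:
carry_out(
  motion=[
    [[0, 0, 0, -0.6, 0, 0, 5.5], [0, 0, 0, -0.6, 0, 0, 5.5], [0, 0, 0, -0.6, 0, 0, 5.5], [0, 0, 0, -0.6, 0, 0, 5.5], [0, 0, 0, -0.6, 0, 0, 5.5]],
  ],
)

```text
time_s: 36.37
position: [0.4358, -0.37, 0.197]
tool_rot: [[-0.001, 0.971, -0.237], [0.002, -0.237, -0.971], [-1.0, -0.002, -0.002]]
ft_force: [-0.3, -0.0, -0.2]
grip_width: 0.055
```

Call:
carry_out(
  motion=[
    [[0, 0, 0, -0.6, 0, 0, 5.5], [0, 0, 0, -0.6, 0, 0, 5.5], [0, 0, 0, -0.6, 0, 0, 5.5], [0, 0, 0, -0.6, 0, 0, 5.5], [0, 0, 0, -0.6, 0, 0, 5.5]],
  ],
)

```text
time_s: 36.78
position: [0.4358, -0.37, 0.1969]
tool_rot: [[-0.001, 0.936, 0.353], [0.002, 0.353, -0.936], [-1.0, -0.0, -0.002]]
ft_force: [0.5, 0.3, 0.6]
grip_width: 0.0546
```

Call:
carry_out(
  motion=[
    [[0, 0, 0, -0.281, 0, 0, 5.5], [0, 0, 0, -0.281, 0, 0, 5.5], [0, 0, 0, -0.281, 0, 0, 5.5], [0, 0, 0, -0.281, 0, 0, 5.5]],
  ],
)

```text
time_s: 37.12
position: [0.4358, -0.3701, 0.1971]
tool_rot: [[-0.001, 0.804, 0.594], [0.002, 0.594, -0.804], [-1.0, 0.0, -0.002]]
ft_force: [0.7, 0.6, 0.7]
grip_width: 0.0548
```

```bash
python3 st.py .437 -.3712 .0225 -53.6; python3 - <<'E'
from det import *
d=snap('wrist'); im=d['image']; u,v=proj(d,(.437,-.371,.0165))[0].round().astype(int); print('pred',u,v)
# cell body: bright neutral vs grey bench; component holding the predicted pixel
m=(im.max(2)>165).astype(np.uint8); m=cv2.morphologyEx(m,cv2.MORPH_OPEN,np.ones((5,5))); n,lab,s,c=cv2.connectedComponentsWithStats(m); k=lab[v,u]; print(k,s[k],c[k].round(1))
pts=np.argwhere(lab==k)[:,::-1].astype(np.float32); print(cv2.minAreaRect(pts)); print(ray(d,c[k],.0165),ray(d,c[k],.030))
print('row',im[v,u-60:u+61:5].max(1)); print('col',im[v-60:v+61:5,u].max(1))
E
```

```text
pos [ 0.4358 -0.3701  0.1971] local [[-0.1261 -0.3487]] yaw -53.53 f [0.7 0.6 0.7] w 0.0548 q6 -88.7 t 37.1167
shift cm [17.46  0.03  0.2 ]
turn x 0.0012
pred 317 177
2 [ 301  154   32   54 1623] [316.2 180.1]
((316.5, 180.5), (53.0, 31.0), 90.0)
[[ 0.43841233 -0.3737854   0.0165    ]] [[ 0.43632602 -0.37098503  0.03      ]]
row [128 123 125 127 131 131 134 132 132 175 191 191 189 188 188 165 152 181
 179 175 178 178 182 182 182]
col [130 125 126 126 128 142 120 144 190 191 190 189 189 190 190 190 190 190
 180 126 128 127 134 127 127]
```

Call:
carry_out(
  motion=[
    [[4, 0, 0.1, 0, 0, 0, 5.5], [8, 0, 0.1, 0, 0, 0, 5.5], [12, 0, 0.1, 0, 0, 0, 5.5], [16, 0, 0.1, 0, 0, 0, 5.5], [17.4, 0, 0.1, 0, 0, 0, 5.5]],
  ],
)

```text
time_s: 37.58
position: [0.4346, -0.3693, 0.0185]
tool_rot: [[-0.005, 0.806, 0.592], [0.007, 0.592, -0.806], [-1.0, -0.0, -0.009]]
ft_force: [-0.4, 1.0, 0.4]
grip_width: 0.0547
```

Call:
carry_out(
  motion=[
    [[0, 0, 0, 0, 0, 0, 5.5], [0, 0, 0, 0, 0, 0, 2.8], [0, 0, 0, 0, 0, 0, 2.8], [0, 0, 0, 0, 0, 0, 2.8], [0, 0, 0, 0, 0, 0, 2.8]],
  ],
)

```text
time_s: 38.0
position: [0.4368, -0.3724, 0.0255]
tool_rot: [[0.002, 0.805, 0.593], [-0.002, 0.593, -0.805], [-1.0, 0.0, 0.003]]
ft_force: [0.7, 0.2, 4.8]
grip_width: 0.0309
```

```bash
python3 st.py
```

```text
pos [ 0.4368 -0.3724  0.0255] local [[-0.1254 -0.3511]] yaw -53.63 f [0.7 0.2 4.8] w 0.0309 q6 -88.6 t 38.0
```

Call:
carry_out(
  motion=[
    [[0, 0, 0, 0, 0, 0, 2.8], [-3, 0, 0, 0, 0, 0, 2.8], [-7, 0, 0, 0, 0, 0, 2.8], [-11, 0, 0, 0, 0, 0, 2.8], [-13, 0, 0, 0, 0, 0, 2.8]],
  ],
)

```text
time_s: 38.42
position: [0.4369, -0.3727, 0.1591]
tool_rot: [[0.004, 0.805, 0.593], [-0.005, 0.593, -0.805], [-1.0, 0.0, 0.007]]
ft_force: [1.2, -0.0, -1.5]
grip_width: 0.0313
```

Call:
carry_out(
  motion=[
    [[0, 0, 0, 0.6, 0, 0, 2.8], [0, 0, 0, 0.6, 0, 0, 2.8], [0, 0, 0, 0.6, 0, 0, 2.8], [0, 0, 0, 0.6, 0, 0, 2.8], [0, 0, 0, 0.6, 0, 0, 2.8]],
  ],
)

```text
time_s: 38.83
position: [0.436, -0.3717, 0.1543]
tool_rot: [[0.0, 1.0, 0.028], [-0.0, 0.028, -1.0], [-1.0, 0.0, 0.0]]
ft_force: [0.5, -0.6, -1.4]
grip_width: 0.0314
```

Call:
carry_out(
  motion=[
    [[0, 0, 0, 0.6, 0, 0, 2.8], [0, 0, 0, 0.6, 0, 0, 2.8], [0, 0, 0, 0.6, 0, 0, 2.8], [0, 0, 0, 0.6, 0, 0, 2.8], [0, 0, 0, 0.6, 0, 0, 2.8]],
  ],
)

```text
time_s: 39.25
position: [0.436, -0.3717, 0.1543]
tool_rot: [[0.0, 0.841, -0.541], [-0.0, -0.541, -0.841], [-1.0, 0.0, 0.0]]
ft_force: [-0.7, 0.0, -1.5]
grip_width: 0.0311
```

Call:
carry_out(
  motion=[
    [[0, 0, 0, 0.6, 0, 0, 2.8], [0, 0, 0, 0.6, 0, 0, 2.8], [0, 0, 0, 0.6, 0, 0, 2.8], [0, 0, 0, 0.6, 0, 0, 2.8], [0, 0, 0, 0.6, 0, 0, 2.8]],
  ],
)

```text
time_s: 39.67
position: [0.436, -0.3717, 0.1542]
tool_rot: [[0.0, 0.389, -0.921], [-0.0, -0.921, -0.389], [-1.0, 0.0, -0.0]]
ft_force: [0.0, -0.9, -1.9]
grip_width: 0.0306
```

Call:
carry_out(
  motion=[
    [[0, 0, 0, 0.277, 0, 0, 2.8], [0, 0, 0, 0.277, 0, 0, 2.8], [0, 0, 0, 0.277, 0, 0, 2.8], [0, 0, 0, 0.277, 0, 0, 2.8]],
  ],
)

```text
time_s: 40.0
position: [0.436, -0.3718, 0.1542]
tool_rot: [[0.0, 0.127, -0.992], [-0.0, -0.992, -0.127], [-1.0, 0.0, -0.0]]
ft_force: [-1.1, 0.4, -1.6]
grip_width: 0.0307
```

```bash
python3 st.py .6085 .0686 .15 187.43;  python3 - <<'E'
from h import *
d=snap('wrist'); im=d['image']; print('col 318 rows 150-260', im[150:262:3,318].mean(1).round().astype(int)); print('rows 320-360',im[320:372:3,318].mean(1).round().astype(int))
E
```

```text
pos [ 0.436  -0.3718  0.1542] local [[-0.126  -0.3504]] yaw -172.69 f [-1.1  0.4 -1.6] w 0.0307 q6 30.4 t 40.0
shift cm [  0.41 -41.48 -22.71]
turn x -0.0021
col 318 rows 150-260 [183 182 151 126 129 134 130 128 124 126 127 125 130 127  76  51  50  98
 123   8  10  68  88 131 130 130 128 135 193 194 192 193 192 192 191 192
 191 191]
rows 320-360 [191 189 191 189 190 191 109 110 110 112 128 126 124 123 124 127 126 128]
```

Call:
carry_out(
  motion=[
    [[0, -13.83, -7.57, 0, 0, 0, 2.8], [0, -13.83, -7.57, 0, 0, 0, 2.8], [0, -13.83, -7.57, 0, 0, 0, 2.8], [0, -13.83, -7.57, 0, 0, 0, 2.8]],
  ],
)

```text
time_s: 40.38
position: [0.4939, -0.2224, 0.1541]
tool_rot: [[0.0, 0.13, -0.991], [0.0, -0.991, -0.13], [-1.0, -0.0, -0.0]]
ft_force: [0.2, -0.3, -0.6]
grip_width: 0.0309
```

Call:
carry_out(
  motion=[
    [[0, -13.83, -7.57, 0, 0, 0, 2.8], [0, -13.83, -7.57, 0, 0, 0, 2.8], [0, -13.83, -7.57, 0, 0, 0, 2.8], [0, -13.83, -7.57, 0, 0, 0, 2.8]],
  ],
)

```text
time_s: 40.72
position: [0.5513, -0.0752, 0.1542]
tool_rot: [[0.0, 0.131, -0.991], [0.0, -0.991, -0.131], [-1.0, -0.0, -0.001]]
ft_force: [-0.4, -1.0, -1.6]
grip_width: 0.0308
```

Call:
carry_out(
  motion=[
    [[0, -13.83, -7.57, 0, 0, 0, 2.8], [0, -13.83, -7.57, 0, 0, 0, 2.8], [0, -13.83, -7.57, 0, 0, 0, 2.8], [0, -13.83, -7.57, 0, 0, 0, 2.8], [0, -13.83, -7.57, 0, 0, 0, 2.8]],
  ],
)

```text
time_s: 41.13
position: [0.6091, 0.0742, 0.1539]
tool_rot: [[0.001, 0.135, -0.991], [0.002, -0.991, -0.135], [-1.0, -0.001, -0.001]]
ft_force: [-0.3, 0.3, -2.4]
grip_width: 0.0311
```

Call:
carry_out(
  motion=[
    [[5, 0, 0, 0, 0.349, 0, 2.8], [5, 0, 0, 0, 0.349, 0, 2.8], [5, 0, 0, 0, 0.349, 0, 2.8], [5, 0, 0, 0, 0.349, 0, 2.8], [5, 0, 0, 0, 0.349, 0, 2.8]],
  ],
)

```text
time_s: 41.55
position: [0.6061, 0.0686, 0.1032]
tool_rot: [[0.337, 0.129, -0.932], [0.044, -0.992, -0.121], [-0.94, -0.0, -0.34]]
ft_force: [-0.2, 0.2, -1.2]
grip_width: 0.0306
```

Call:
carry_out(
  motion=[
    [[0, 0, 0, 0, 0, 0, 2.8], [0, 0, 0, 0, 0, 0, 2.8]],
  ],
)

```text
time_s: 41.72
position: [0.6089, 0.0685, 0.1046]
tool_rot: [[0.339, 0.129, -0.932], [0.044, -0.992, -0.121], [-0.94, 0.001, -0.342]]
ft_force: [-0.1, -0.7, -0.8]
grip_width: 0.0313
```

```bash
python3 st.py .6090 .0687 .0685;  python3 - <<'E'
from h import *
d=snap('wrist'); im=d['image']; print('col 318 rows 150-260', im[150:262:3,318].mean(1).round().astype(int)); print('rows 320-360',im[320:372:3,318].mean(1).round().astype(int))
E
```

```text
pos [0.6089 0.0685 0.1046] local [[0.1024 0.0639]] yaw -172.58 f [-0.1 -0.7 -0.8] w 0.0313 q6 71.4 t 41.7167
shift cm [ 3.4  -0.02  1.23]
col 318 rows 150-260 [203 202 189  74  73  72  73 161 162 162 139 113  66  43  67  93  92 117
 148  16  16  50  75 129 130 131 131 143 224 224 224 224 223 224 223 223
 223 223]
rows 320-360 [222 222 222 222 222 222 127 126 127 127 159 155 151 149 144 129 147 145]
```

Same in-hand pose as B; descend tilted, press back, stop to read the force.

Call:
carry_out(
  motion=[
    [[0.8, 0, 0.3, 0, 0, 0, 2.8], [1.7, 0, 0.6, 0, 0, 0, 2.8], [2.6, 0, 0.9, 0, 0, 0, 2.8], [3.4, 0, 1.2, 0, 0, 0, 2.8], [3.4, 0, 1.2, 0, 0, 0, 2.8]],
  ],
)

```text
time_s: 42.18
position: [0.608, 0.0688, 0.0655]
tool_rot: [[0.337, 0.128, -0.933], [0.044, -0.992, -0.12], [-0.941, -0.001, -0.339]]
ft_force: [1.0, 0.6, -3.1]
grip_width: 0.031
```

Call:
carry_out(
  motion=[
    [[-0.1, 0, 0.25, 0, 0, 0, 2.8], [-0.2, 0, 0.5, 0, 0, 0, 2.8], [-0.3, 0, 0.8, 0, 0, 0, 2.8], [-0.4, 0, 1.1, 0, 0, 0, 2.8], [-0.4, 0, 1.1, 0, 0, 0, 2.8]],
  ],
)

```text
time_s: 42.6
position: [0.5974, 0.0671, 0.0689]
tool_rot: [[0.342, 0.128, -0.931], [0.044, -0.992, -0.12], [-0.939, 0.001, -0.345]]
ft_force: [7.0, 2.0, -3.7]
grip_width: 0.0312
```

Call:
carry_out(
  motion=[
    [[0, 0, 0, 0, 0, 0, 2.8], [0, 0, 0, 0, 0, 0, 2.8]],
  ],
)

```text
time_s: 42.77
position: [0.5979, 0.0672, 0.0691]
tool_rot: [[0.343, 0.128, -0.931], [0.044, -0.992, -0.12], [-0.938, 0.001, -0.346]]
ft_force: [6.7, 2.5, -2.3]
grip_width: 0.0309
```

```bash
python3 st.py .5971 .0671 .0686
```

```text
pos [0.5979 0.0672 0.0691] local [[0.0913 0.0639]] yaw -172.63 f [ 6.7  2.5 -2.3] w 0.0309 q6 69.6 t 42.7667
shift cm [ 0.02 -0.    0.1 ]
```

Call:
carry_out(
  motion=[
    [[0.38, 0, 0.04, 0, -0.07, 0, 2.8], [0.76, 0, 0.07, 0, -0.14, 0, 2.8], [1.14, 0, 0.1, 0, -0.21, 0, 2.8], [1.54, 0, 0.12, 0, -0.28, 0, 2.8], [1.93, 0, 0.13, 0, -0.349, 0, 2.8]],
  ],
)

```text
time_s: 43.18
position: [0.6042, 0.0678, 0.0513]
tool_rot: [[0.004, 0.128, -0.992], [-0.001, -0.992, -0.128], [-1.0, 0.001, -0.004]]
ft_force: [7.0, 0.4, 1.4]
grip_width: 0.0308
```

Call:
carry_out(
  motion=[
    [[0, 0, 0, 0, 0, 0, 2.8], [0, 0, 0, 0, 0, 0, 2.8]],
  ],
)

```text
time_s: 43.35
position: [0.6043, 0.0678, 0.0503]
tool_rot: [[0.005, 0.129, -0.992], [-0.001, -0.992, -0.129], [-1.0, 0.001, -0.005]]
ft_force: [5.9, -0.2, 0.2]
grip_width: 0.031
```

```bash
python3 st.py
```

```text
pos [0.6043 0.0678 0.0503] local [[0.0977 0.0637]] yaw -172.61 f [ 5.9 -0.2  0.2] w 0.031 q6 77.9 t 43.35
```

Call:
carry_out(
  motion=[
    [[0.1, 0, -0.1, 0, 0, 0, 2.8], [0.12, 0, -0.2, 0, 0, 0, 2.8], [0.12, 0, -0.2, 0, 0, 0, 2.8], [0.12, 0, -0.2, 0, 0, 0, 2.8]],
  ],
)

```text
time_s: 43.68
position: [0.6053, 0.0681, 0.0496]
tool_rot: [[0.004, 0.128, -0.992], [-0.0, -0.992, -0.128], [-1.0, 0.001, -0.004]]
ft_force: [4.2, 0.9, 6.0]
grip_width: 0.0308
```

Call:
carry_out(
  motion=[
    [[0, 0, 0, 0, 0, 0, 4.5], [0, 0, 0, 0, 0, 0, 4.5], [0, 0, 0, 0, 0, 0, 4.5], [0, 0, 0, 0, 0, 0, 4.5], [-1, 0, 0, 0, 0, 0, 4.5]],
  ],
)

```text
time_s: 44.1
position: [0.6028, 0.0683, 0.0565]
tool_rot: [[-0.005, 0.128, -0.992], [0.0, -0.992, -0.128], [-1.0, -0.001, 0.004]]
ft_force: [-1.1, 1.0, 0.3]
grip_width: 0.0448
```

Call:
carry_out(
  motion=[
    [[-4, 0, 0, 0, 0, 0, 4.5], [-8, 0, 0, 0, 0, 0, 4.5], [-12, 0, 0, 0, 0, 0, 4.5], [-14, 0, 0, 0, 0, 0, 4.5], [-14, 0, 0, 0, 0, 0, 4.5]],
  ],
)

```text
time_s: 44.52
position: [0.6056, 0.0682, 0.2043]
tool_rot: [[0.01, 0.128, -0.992], [-0.001, -0.992, -0.129], [-1.0, 0.002, -0.01]]
ft_force: [0.9, 0.2, 0.5]
grip_width: 0.0447
```

Call:
carry_out(
  motion=[
    [[0, 5, 4, 0, 0, 0, 4.5], [0, 5, 8, 0, 0, 0, 4.5], [0, 5, 12, 0, 0, 0, 4.5], [0, 5, 16, 0, 0, 0, 4.5], [0, 5, 16, 0, 0, 0, 4.5]],
  ],
)

```text
time_s: 44.93
position: [0.4463, -0.0017, 0.1974]
tool_rot: [[-0.005, 0.127, -0.992], [0.001, -0.992, -0.127], [-1.0, -0.002, 0.005]]
ft_force: [0.3, 0.4, -0.3]
grip_width: 0.045
```

```bash
python3 st.py; python3 - <<'E'
from fit import *
d=snap('wrist'); save(d,'w13.png',s=1.25)
for s in (-.064,0,.064): print([proj(d,np.r_[W((x,s))[0],.057])[0].round(1).tolist() for x in (.07275,.13425)], 'cap',proj(d,np.r_[W((-.0205,s))[0],.045])[0].round(1))
E
```

```text
pos [ 0.4463 -0.0017  0.1974] local [[-0.068   0.0153]] yaw -172.68 f [ 0.3  0.4 -0.3] w 0.045 q6 67.2 t 44.9333
[[434.9, -17.1], [444.7, -131.0]] cap [418.3 123.4]
[[338.6, -16.8], [340.3, -130.6]] cap [335.7 123.6]
[[242.5, -16.4], [236.0, -130.1]] cap [253.3 123.8]
```

View pics/w13.png

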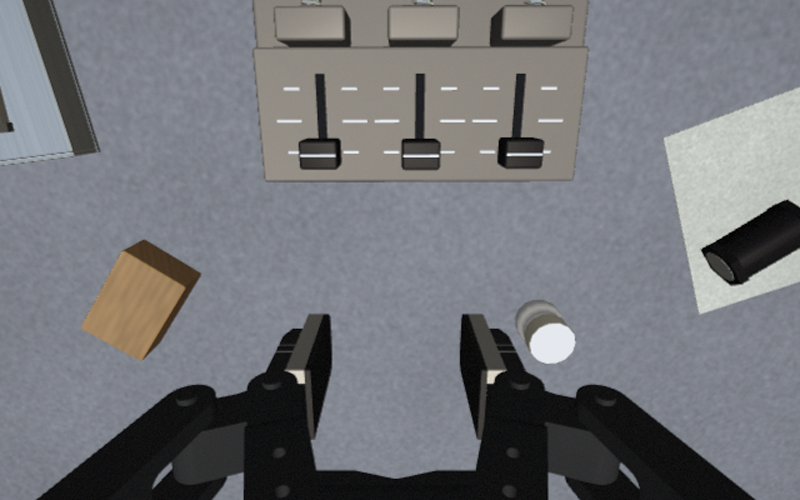

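```bash
python3 - <<'E'
from h import *
a=snap('top')['image'][120:260,150:350]; b=snap('scene')['image'][180:290,270:510]
a=cv2.resize(a,(600,420),interpolation=cv2.INTER_CUBIC)[0:280]; b=cv2.resize(b,(600,275),interpolation=cv2.INTER_CUBIC)
cv2.imwrite('pics/chk.png',np.vstack([a,b])[:,:,::-1])
E
```

```text
(no output)
```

View pics/chk.png

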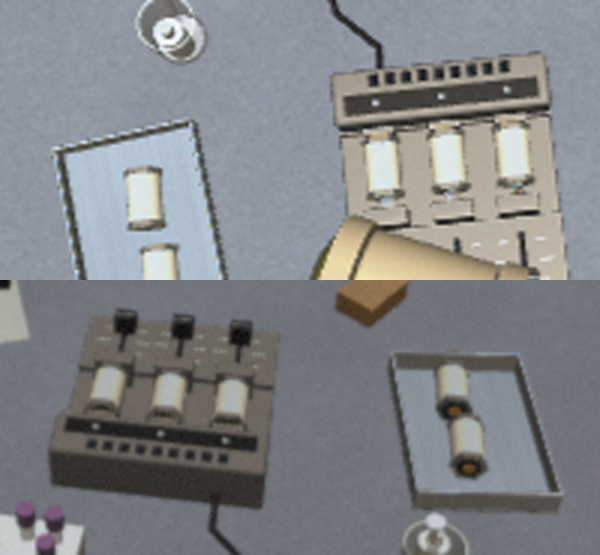

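```bash
python3 st.py .4953 -.0107 .041 187.43
```

```text
pos [ 0.4516 -0.002   0.1984] local [[-0.0627  0.0143]] yaw -172.67 f [ 0.8 -0.3  0.3] w 0.045 q6 67.3 t 45.0833
shift cm [15.74  1.42 -4.21]
turn x -0.0017
```

Call:
carry_out(
  motion=[
    [[3, 1.4, -4.2, 0, 0, 0, 5], [6, 1.4, -4.2, 0, 0, 0, 5], [10, 1.4, -4.2, 0, 0, 0, 5], [10, 1.4, -4.2, 0, 0, 0, 5], [10, 1.4, -4.2, 0, 0, 0, 5]],
  ],
  grip_force=25,
)

```text
time_s: 45.5
position: [0.4955, -0.01, 0.0971]
tool_rot: [[-0.004, 0.129, -0.992], [0.001, -0.992, -0.129], [-1.0, -0.002, 0.004]]
ft_force: [-0.8, -0.4, 0.9]
grip_width: 0.0499
```

```bash
python3 st.py .4953 -.0107 .041 187.43
```

```text
pos [ 0.4955 -0.01    0.0971] local [[-0.0202  0.0006]] yaw -172.6 f [-0.8 -0.4  0.9] w 0.0499 q6 67.7 t 45.5
shift cm [5.61 0.07 0.01]
turn x -0.0005
```

Call:
carry_out(
  motion=[
    [[3, 0, 0, 0, 0, 0, 5], [5.7, 0, 0, 0, 0, 0, 5], [5.7, 0, 0, 0, 0, 0, 5], [5.7, 0, 0, 0, 0, 0, 5], [5.7, 0, 0, 0, 0, 0, 2]],
  ],
)

```text
time_s: 45.92
position: [0.4968, -0.0106, 0.0435]
tool_rot: [[0.004, 0.129, -0.992], [-0.001, -0.992, -0.129], [-1.0, 0.001, -0.003]]
ft_force: [0.1, 0.2, -0.1]
grip_width: 0.0391
```

Call:
carry_out(
  motion=[
    [[0, 0, 0, 0, 0, 0, 2], [0, 0, 0, 0, 0, 0, 2], [0, 0, 0, 0, 0, 0, 2], [0, 0, 0, 0, 0, 0, 2]],
  ],
)

```text
time_s: 46.25
position: [0.4966, -0.0107, 0.0433]
tool_rot: [[0.004, 0.128, -0.992], [-0.001, -0.992, -0.128], [-1.0, 0.002, -0.004]]
ft_force: [-0.6, 0.2, 8.5]
grip_width: 0.0232
```

```bash
python3 st.py
```

```text
pos [ 0.4966 -0.0107  0.0433] local [[-0.0192 -0.0002]] yaw -172.62 f [-0.6  0.2  8.5] w 0.0232 q6 67.7 t 46.25
```

Call:
carry_out(
  motion=[
    [[0, 0, -0.7, 0, 0, 0, 2], [0, 0, -1.4, 0, 0, 0, 2], [0, 0, -2.05, 0, 0, 0, 2], [0, 0, -2.05, 0, 0, 0, 2], [0, 0, -2.05, 0, 0, 0, 2]],
  ],
)

```text
time_s: 46.67
position: [0.5175, -0.008, 0.0433]
tool_rot: [[0.005, 0.128, -0.992], [-0.001, -0.992, -0.128], [-1.0, 0.002, -0.005]]
ft_force: [1.3, 1.1, 6.0]
grip_width: 0.0234
```

```bash
python3 st.py
```

```text
pos [ 0.5175 -0.008   0.0433] local [[ 0.0018 -0.0002]] yaw -172.62 f [1.3 1.1 6. ] w 0.0234 q6 68.6 t 46.6667
```

Call:
carry_out(
  motion=[
    [[0, 0, 0, 0, 0, 0, 5], [0, 0, 0, 0, 0, 0, 5], [0, 0, 0, 0, 0, 0, 5], [-3, 0, 0, 0, 0, 0, 5], [-6, 0, 0, 0, 0, 0, 5]],
  ],
)

```text
time_s: 47.08
position: [0.5147, -0.0076, 0.1009]
tool_rot: [[-0.004, 0.128, -0.992], [0.001, -0.992, -0.128], [-1.0, -0.001, 0.004]]
ft_force: [0.5, 0.4, 0.7]
grip_width: 0.05
```

Call:
carry_out(
  motion=[
    [[0, 3, 2.05, 0, 0, 0, 5], [0, 6.4, 2.05, 0, 0, 0, 5], [0, 6.4, 2.05, 0, 0, 0, 5], [0, 6.4, 2.05, 0, 0, 0, 5]],
  ],
)

```text
time_s: 47.42
position: [0.5035, -0.0751, 0.1013]
tool_rot: [[0.0, 0.126, -0.992], [-0.0, -0.992, -0.126], [-1.0, 0.0, -0.0]]
ft_force: [0.6, -0.2, -0.7]
grip_width: 0.0502
```

```bash
python3 st.py .5036 -.0742 .041 187.43; python3 - <<'E'
from fit import *
d=snap('wrist'); save(d,'w14.png'); im=d['image'].mean(2)
for s in (-.064,0,.064):
  u,v=proj(d,np.r_[W((0,s))[0],.045])[0]; u=int(u)
  for n,x in (('off',-.02),('mid',0)): print(s,n,proj(d,np.r_[W((x,s))[0],.045])[0].round(1))
  if 0<=u<640: print(im[20:200:2,u].astype(int).tolist())
E
```

```text
pos [ 0.5035 -0.0751  0.1013] local [[-0.0207 -0.0649]] yaw -172.78 f [ 0.6 -0.2 -0.7] w 0.0502 q6 60.9 t 47.4167
shift cm [ 6.03 -0.09 -0.02]
turn x -0.0036
-0.064 off [314.  227.1]
-0.064 mid [313.7 193. ]
[206, 206, 206, 207, 206, 207, 200, 160, 161, 161, 162, 162, 163, 159, 114, 114, 168, 168, 107, 136, 170, 150, 161, 159, 160, 135, 111, 110, 146, 158, 159, 160, 159, 161, 160, 161, 160, 160, 160, 159, 159, 157, 159, 158, 124, 86, 151, 150, 151, 150, 151, 151, 151, 150, 150, 149, 151, 151, 52, 35, 36, 32, 35, 33, 34, 34, 34, 33, 34, 32, 31, 35, 33, 33, 33, 32, 33, 33, 32, 34, 34, 32, 35, 31, 32, 32, 33, 34, 35, 32]
0 off [200.2 227.5]
0 mid [196.5 193.5]
[195, 195, 196, 196, 197, 196, 193, 77, 75, 77, 75, 75, 75, 76, 58, 90, 109, 113, 111, 70, 113, 122, 118, 130, 127, 145, 136, 92, 130, 142, 140, 141, 142, 141, 142, 142, 141, 141, 141, 143, 143, 142, 142, 144, 129, 92, 140, 139, 139, 139, 139, 138, 139, 138, 139, 139, 139, 140, 139, 139, 140, 139, 139, 138, 139, 140, 140, 141, 138, 140, 139, 138, 138, 139, 130, 9, 14, 1, 15, 21, 39, 50, 50, 47, 47, 45, 110, 229, 39, 41]
0.064 off [ 86.5 227.9]
0.064 mid [ 79.4 193.9]
[97, 100, 104, 106, 109, 109, 111, 113, 113, 73, 74, 73, 74, 73, 74, 69, 67, 79, 119, 120, 118, 120, 118, 119, 120, 119, 120, 71, 108, 123, 121, 123, 124, 123, 123, 123, 124, 122, 123, 124, 124, 125, 124, 124, 121, 93, 105, 126, 125, 125, 127, 127, 126, 125, 125, 126, 126, 126, 126, 125, 125, 125, 125, 125, 126, 126, 126, 126, 125, 125, 126, 126, 124, 125, 126, 126, 125, 125, 126, 127, 125, 125, 213, 221, 125, 125, 126, 126, 125, 125]
```

Call:
carry_out(
  motion=[
    [[3, -0.09, 0, 0, 0, 0, 5], [5.9, -0.09, 0, 0, 0, 0, 5], [5.9, -0.09, 0, 0, 0, 0, 5], [5.9, -0.09, 0, 0, 0, 0, 5], [5.9, -0.09, 0, 0, 0, 0, 2]],
  ],
)

```text
time_s: 47.88
position: [0.504, -0.0726, 0.0432]
tool_rot: [[0.001, 0.129, -0.992], [-0.0, -0.992, -0.129], [-1.0, 0.0, -0.001]]
ft_force: [0.5, -0.6, 0.7]
grip_width: 0.0392
```

Call:
carry_out(
  motion=[
    [[0, 0, 0, 0, 0, 0, 2], [0, 0, 0, 0, 0, 0, 2], [0, 0, 0, 0, 0, 0, 2], [0, 0, 0, 0, 0, 0, 2]],
  ],
)

```text
time_s: 48.22
position: [0.5049, -0.074, 0.0439]
tool_rot: [[0.004, 0.128, -0.992], [-0.003, -0.992, -0.128], [-1.0, 0.003, -0.004]]
ft_force: [0.8, -5.3, 4.5]
grip_width: 0.023
```

Call:
carry_out(
  motion=[
    [[0, 0, -0.7, 0, 0, 0, 2], [0, 0, -1.4, 0, 0, 0, 2], [0, 0, -2.05, 0, 0, 0, 2], [0, 0, -2.05, 0, 0, 0, 2], [0, 0, -2.05, 0, 0, 0, 2]],
  ],
)

```text
time_s: 48.63
position: [0.5256, -0.0713, 0.0439]
tool_rot: [[0.005, 0.129, -0.992], [-0.003, -0.992, -0.129], [-1.0, 0.003, -0.005]]
ft_force: [1.8, -4.7, 6.7]
grip_width: 0.0234
```

Call:
carry_out(
  motion=[
    [[0, 0, 0, 0, 0, 0, 5], [0, 0, 0, 0, 0, 0, 5], [0, 0, 0, 0, 0, 0, 5], [-3, 0, 0, 0, 0, 0, 5], [-6, 0, 0, 0, 0, 0, 5]],
  ],
)

```text
time_s: 49.05
position: [0.5226, -0.0697, 0.1017]
tool_rot: [[-0.004, 0.128, -0.992], [0.002, -0.992, -0.128], [-1.0, -0.002, 0.004]]
ft_force: [1.1, 0.4, 0.1]
grip_width: 0.0497
```

Call:
carry_out(
  motion=[
    [[0, -4, 2.05, 0, 0, 0, 5], [0, -8, 2.05, 0, 0, 0, 5], [0, -12, 2.05, 0, 0, 0, 5], [0, -12.8, 2.05, 0, 0, 0, 5], [0, -12.8, 2.05, 0, 0, 0, 5]],
  ],
)

```text
time_s: 49.47
position: [0.4861, 0.0564, 0.1022]
tool_rot: [[-0.001, 0.132, -0.991], [0.0, -0.991, -0.132], [-1.0, -0.0, 0.001]]
ft_force: [0.1, -0.6, 1.0]
grip_width: 0.05
```

Call:
carry_out(
  motion=[
    [[0, 0, 0, 0, 0, 0, 5], [0, 0, 0, 0, 0, 0, 5]],
  ],
)

```text
time_s: 49.63
position: [0.4873, 0.0531, 0.102]
tool_rot: [[-0.0, 0.128, -0.992], [-0.0, -0.992, -0.128], [-1.0, 0.0, 0.0]]
ft_force: [0.9, -0.7, -0.6]
grip_width: 0.0499
```

```bash
python3 st.py .4870 .0527 .041 187.43
```

```text
pos [0.4873 0.0531 0.102 ] local [[-0.0202  0.0643]] yaw -172.67 f [ 0.9 -0.7 -0.6] w 0.0499 q6 75.0 t 49.6333
shift cm [6.1  0.03 0.04]
turn x -0.0018
```

Call:
carry_out(
  motion=[
    [[3, 0, 0, 0, 0, 0, 5], [6, 0, 0, 0, 0, 0, 5], [6, 0, 0, 0, 0, 0, 5], [6, 0, 0, 0, 0, 0, 5], [6, 0, 0, 0, 0, 0, 2]],
  ],
)

```text
time_s: 50.05
position: [0.4878, 0.0532, 0.0431]
tool_rot: [[0.001, 0.127, -0.992], [-0.0, -0.992, -0.127], [-1.0, 0.0, -0.001]]
ft_force: [0.2, 0.1, 0.1]
grip_width: 0.0394
```

Call:
carry_out(
  motion=[
    [[0, 0, 0, 0, 0, 0, 2], [0, 0, 0, 0, 0, 0, 2], [0, 0, 0, 0, 0, 0, 2], [0, 0, 0, 0, 0, 0, 2]],
  ],
)

```text
time_s: 50.38
position: [0.4884, 0.0529, 0.0438]
tool_rot: [[0.004, 0.129, -0.992], [-0.002, -0.992, -0.129], [-1.0, 0.003, -0.004]]
ft_force: [0.3, -6.5, 2.8]
grip_width: 0.0234
```

Call:
carry_out(
  motion=[
    [[0, 0, -0.7, 0, 0, 0, 2], [0, 0, -1.4, 0, 0, 0, 2], [0, 0, -2.05, 0, 0, 0, 2], [0, 0, -2.05, 0, 0, 0, 2], [0, 0, -2.05, 0, 0, 0, 2]],
  ],
)

```text
time_s: 50.8
position: [0.5092, 0.0557, 0.0438]
tool_rot: [[0.005, 0.128, -0.992], [-0.002, -0.992, -0.128], [-1.0, 0.002, -0.005]]
ft_force: [1.8, -6.7, 2.5]
grip_width: 0.0231
```

Call:
carry_out(
  motion=[
    [[0, 0, 0, 0, 0, 0, 5], [0, 0, 0, 0, 0, 0, 5], [0, 0, 0, 0, 0, 0, 5], [-3, 0, 0, 0, 0, 0, 5], [-6, 0, 0, 0, 0, 0, 5]],
  ],
)

```text
time_s: 51.22
position: [0.5064, 0.0568, 0.102]
tool_rot: [[-0.004, 0.128, -0.992], [0.001, -0.992, -0.128], [-1.0, -0.001, 0.004]]
ft_force: [-0.8, 0.5, 0.3]
grip_width: 0.0499
```

Call:
carry_out(
  motion=[
    [[-4, 0, 4, 0, 0, 0, 5], [-8, 3, 6, 0, 0, 0, 5], [-12, 6, 6, 0, 0, 0, 5], [-14, 6, 6, 0, 0, 0, 5], [-14, 6, 6, 0, 0, 0, 5]],
  ],
)

```text
time_s: 51.63
position: [0.4567, -0.0126, 0.248]
tool_rot: [[0.01, 0.127, -0.992], [-0.003, -0.992, -0.127], [-1.0, 0.004, -0.009]]
ft_force: [0.4, -0.3, 0.6]
grip_width: 0.0501
```

Call:
carry_out(
  motion=[
    [[0, 0, 0, 0, 0, 0, 5], [0, 0, 0, 0, 0, 0, 5], [0, 0, 0, 0, 0, 0, 5]],
  ],
)

```text
time_s: 51.88
position: [0.4549, -0.0099, 0.2405]
tool_rot: [[-0.003, 0.129, -0.992], [0.001, -0.992, -0.129], [-1.0, -0.001, 0.003]]
ft_force: [0.2, 0.1, -0.2]
grip_width: 0.0501
```

```bash
python3 st.py; python3 - <<'E'
from fit import *
d=snap('wrist'); save(d,'w15.png'); im=d['image'].mean(2)
for s in (-.064,0,.064):
  u,v=proj(d,np.r_[W((0,s))[0],.045])[0]; o=proj(d,np.r_[W((-.02,s))[0],.045])[0]
  r=np.arange(int(v)-25,int(o[1])+25); m=im[r][:,int(u)-4:int(u)+5].mean(1); 
  dark=r[m<70]; k=r[np.argmax(np.where((r>dark.min())&(r<dark.max()),m,0))]
  print(s,'mid',round(v,1),'off',round(o[1],1),'cap rows',dark.min(),dark.max(),'index line row',k,'local x',loc(d,(u,k),.045)[0].round(4))
E
```

```text
pos [ 0.4549 -0.0099  0.2405] local [[-0.0604  0.006 ]] yaw -172.59 f [ 0.2  0.1 -0.2] w 0.0501 q6 66.4 t 51.8833
-0.064 mid 103.8 off 126.8 cap rows 92 113 index line row 103 local x [ 0.0007 -0.064 ]
0 mid 103.8 off 126.8 cap rows 78 133 index line row 104 local x [-0.0002 -0.    ]
0.064 mid 103.9 off 126.9 cap rows 92 113 index line row 103 local x [0.0008 0.064 ]
```

```bash
python3 - <<'E'
from h import *
a=load('scene')['image'].astype(int); b=snap('scene')['image'].astype(int)
D=abs(a-b).max(2)>40
print('scene change: cells',D[207:232,298:372].sum(),'tray',D[205:272,420:500].sum(),'charger caps',D[180:207,300:385].sum(), 'rest-of-bench left',D[100:300,0:290].sum())
print(env.close_job())
E
```

```text
scene change: cells 44 tray 0 charger caps 244 rest-of-bench left 0
the job is handed in; nothing more can be done
None
```

I finished the changeover and handed it in at about 52 s of the 210 s allowed. No verdict came back, so what follows rests on my own checks.

- **Sliders to off:** I slid all three back before touching any cell. A picture confirmed each within about 1 mm of its off line.
- **Charged cells:** there were two, in the left and right bays. Both now lie in the steel tray, and pictures show them clear of its walls.
- **Flat cells:** there were three, and each went into its own bay, so no bay is empty. I pressed each plain end back until the spring read about 7 N, then tipped the button end level. One flat cell was about 6 cm from where I first measured it, so I took its new position before picking it up. The black and pink look-alikes were left alone.
- **Sliders to slow charge:** I set these only after all the cells were in. The last wrist picture put the three index lines at +0.7, -0.2 and +0.8 mm from the middle line.

**Last checks:**
- The seating check came before the final slider moves: top and scene views showed all three cells sitting alike. I measured cell position in the right and middle bays only; the left bay was judged from those views.
- After the final moves, the scene camera showed no change in the tray or among the other things on the robot's right. It did show 44 changed pixels in my cell area. I think these come from the caps and their shadows at its edge, but I did not look into it.
- I viewed 16 pictures, two over the 14 budgeted.

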